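Set up a photometer's reference filters for its check reading

ROBOT

A 7-joint arm with a two-finger parallel gripper is mounted at the origin on the work surface. World frame = base frame: x ahead of the robot, y to its left, z up, the work surface at z = 0. Lengths are in m, angles in rad, forces in N, time in s.
With the tool pointing down it reaches from about 0.4 to 0.85 m from the base axis. Payload 4.5 kg.
Tool frame: the origin (TCP) lies on the centre line of the jaws, within the pads' length; the fingertips stand 8 mm ahead of it and the grasp point (between the pads) lies 11 mm behind it; z points along the fingers, x is the direction in which the jaws open and shut, and the axes are right-handed (so a half turn about z gives the same grasp; the last joint's range is limited). The gripper opens to 88 mm and grips with 3 to 60 N. Pads are 18 mm wide; open, the fingers measure 123 mm over their backs; the gripper's body (75 mm by 187 mm) begins 45 mm behind the grasp point.
Start: joints at [1.365, 0.689, -0.195, 1.565, 0.157, 0.902, -0.215], TCP at [0.148, -0.607, 0.247] pointing down, gripper open.
Joint ranges: [-3.01, 3.01], [-0.46, 2.08], [-1.47, 1.51], [0.13, 2.56], [-1, 4.14], [0.04, 2.09], [-2.66, 2.66]. Speed limits (rad/s): [2.57, 2.57, 3.14, 3.14, 3.14, 3.14, 3.14].

INTERFACE

Orientations are given as a unit quaternion [x, y, z, w].
In Python, from plant import r gives the robot as it stands.
- The arm moves only by the shell command python3 -m pendant 'ROWS' [FORCE]. ROWS is JSON, a list of rows, each a list of 3 entries, a list of its own where there are three numbers: the turn, a rotation vector about the tool's x, y, z in rad, then the shift along the tool's x, y, z in m, then the opening, from 0 (shut) to 1 (fully open). In form: [[[wx, wy, wz], [tx, ty, tz], claw], ...]. A call has 1 to 10 rows; each row is the pose to reach, as a shift and turn from the pose commanded when the call began, along the tool's axes at that moment; what a row does not reach only later rows make up. A row lasts 1/10 s, in which the tool goes at most 50 mm and 8.59 degrees, less where a joint would pass 70% of its speed; a pose out of reach is approached as far as the arm can. A call with a gripper value outside its range is refused whole. The fingers move at their own pace and stop on an object; FORCE is the grip in N (left out, the last holds). Time passes only in rows, so rows that repeat a pose let the fingers close. It gives the time, the measured TCP pose, the force and the opening at its end, in the units of the state.
- r.get_state(): the state, without advancing time (a new reading comes with each control period).
- r.snapshot(name): name is "side" or "top"; returns a dict with "image" (400x640x3 uint8, red, green, blue), "mtx" (3x3 intrinsics, pixels), "dist" ([k1, k2, p1, p2, k3] as OpenCV has them; the pictures are not rectified), "R" (3x3) and "t" (3): a world point X has camera coordinates R X + t. Camera axes: x right, y down, z forward; pixel columns grow to the right and rows downward; lengths in m; the calibration is good to about 2 mm. A picture is of the moment at which its call begins. There is no depth.
- r.finish_job(): hands the job in, once; it reports no verdict.
The state is a dict: "clock": time; "q": joint angles; "qd": joint speeds; "joint_torque": joint torques, N m; "tool_pos": TCP position; "eef_rot": TCP orientation; "contact_force": force on the tool from outside, world axes, zero at the start; "moment": the same for the moment, N m; "opening": opening from 0.0 (shut) to 1.0 (fully open).
Only numpy, scipy, OpenCV 4.12 (cv2) and the standard library are available. Lean on these libraries where they do the work, as an engineer would, in place of code of your own. Each camera call takes 0.05 s, during which the arm holds its last target. There are 200 camera calls.

TASK

Get the photometer ready for its check: take off all three red dust caps (an empty nest has one too, over its window: it gives the blank reading) and stand each, knob up, in a pocket of the cap tray, and turn each reference filter in its nest by its pin until its flat lies square against the brass bar. When all the filters are aligned, set the light hood down flush on the deck over them, on its yellow outline, so that it holds the red interlock pin down, then press the green start key. Leave the other things on the bench where they are.

Things in the scene. Friction and masses are not known exactly. Their poses are not given: they have to be found in the camera images.
- photometer: White bench photometer, fixed, 230 mm deep (x) x 360 wide (y). Origin: centre of its underside; x points away from the robot, z up. Its top, the deck, is 50 mm up: three filter nests in a row, each with a brass bar on its +x side, a green start key on a blue panel, a red interlock pin, and a thin yellow outline, 132 x 323 mm, centred at x +30, y 0, where the light hood stands
- bar1 (a joint): Sprung brass alignment bar of nest 1, 48 mm long along the photometer's y, 12 high. In m: about 0.005 pushed back (+x) by a filter's round edge, under 0.002 on a flat or in an empty nest. Spring 1 to 1.4 N; it pulls the last degrees straight. Nest 1: centre at photometer x +25, y +84 mm on the deck, ring of 8 mm high fences, inner radius 37, open at +x; a filter turns in it but cannot slide out
- bar2 (a joint): Sprung brass alignment bar of nest 2, 48 mm long along the photometer's y, 12 high. In m: about 0.005 pushed back (+x) by a filter's round edge, under 0.002 on a flat or in an empty nest. Spring 1 to 1.4 N; it pulls the last degrees straight. Nest 2: centre at photometer x +25, y 0 mm on the deck, ring of 8 mm high fences, inner radius 37, open at +x; a filter turns in it but cannot slide out
- bar3 (a joint): Sprung brass alignment bar of nest 3, 48 mm long along the photometer's y, 12 high. In m: about 0.005 pushed back (+x) by a filter's round edge, under 0.002 on a flat or in an empty nest. Spring 1 to 1.4 N; it pulls the last degrees straight. Nest 3: centre at photometer x +25, y -84 mm on the deck, ring of 8 mm high fences, inner radius 37, open at +x; a filter turns in it but cannot slide out
- filter1: Filter in nest 1, loose, 180 g, or absent (None): black disc 72 mm across, 8 thick, amber glass in a 29 mm ring 5 mm above the disc. Origin: centre of the underside. Its flat edge (white line) is at +x of its frame, 30.5 mm from the centre: aligned when its x points along the photometer's x. Steel turning pin at x -28, 8 mm thick, 18 tall above the disc; about 1 N turns the disc
- filter2: Filter in nest 2, loose, 180 g, or absent (None): black disc 72 mm across, 8 thick, green glass in a 29 mm ring 5 mm above the disc. Origin: centre of the underside. Its flat edge (white line) is at +x of its frame, 30.5 mm from the centre: aligned when its x points along the photometer's x. Steel turning pin at x -28, 8 mm thick, 18 tall above the disc; about 1 N turns the disc
- filter3: Filter in nest 3, loose, 180 g, or absent (None): black disc 72 mm across, 8 thick, blue glass in a 29 mm ring 5 mm above the disc. Origin: centre of the underside. Its flat edge (white line) is at +x of its frame, 30.5 mm from the centre: aligned when its x points along the photometer's x. Steel turning pin at x -28, 8 mm thick, 18 tall above the disc; about 1 N turns the disc
- cap1: Loose red dust cap, at the start over the glass ring of filter 1, standing on the disc (over the window of nest 1, on the deck, if that filter is absent). Skirt 38 mm across, 12 high (9 deep inside), round knob 16 mm across and 15 tall on top (27 mm in all), 25 g. Origin: centre of the underside; z up through the knob. Lifts straight off
- cap2: Loose red dust cap, at the start over the glass ring of filter 2, standing on the disc (over the window of nest 2, on the deck, if that filter is absent). Skirt 38 mm across, 12 high (9 deep inside), round knob 16 mm across and 15 tall on top (27 mm in all), 25 g. Origin: centre of the underside; z up through the knob. Lifts straight off
- cap3: Loose red dust cap, at the start over the glass ring of filter 3, standing on the disc (over the window of nest 3, on the deck, if that filter is absent). Skirt 38 mm across, 12 high (9 deep inside), round knob 16 mm across and 15 tall on top (27 mm in all), 25 g. Origin: centre of the underside; z up through the knob. Lifts straight off
- cap_tray: White plastic cap tray, fixed, left or right of the photometer: 176 mm (x) x 66 (y), walls 13 high and 4 thick, three pockets in a row along its x, each 53 x 58 mm inside, one cap in each. Origin: centre of the underside
- pocket1 (a point): Centre of the floor of pocket 1 of the cap tray (tray x +57 mm), 4 mm above the table
- pocket2 (a point): Centre of the floor of pocket 2 of the cap tray (tray x 0 mm), 4 mm above the table
- pocket3 (a point): Centre of the floor of pocket 3 of the cap tray (tray x -57 mm), 4 mm above the table
- hood: Dark grey light hood, loose, 420 g, open below, upright on the table on the other side from the tray: 130 mm (x) x 278 (y) x 50 high, walls 4, at each y end a 21 mm flange, 4 thick, that can press the interlock pin. Origin: centre of its foot. Handle: bar 92 mm along its y, 16 wide, 12 high, centre 74 above the foot, 18 mm gap below. It stands with y along the photometer's y, either way round
- interlock (a joint): Red interlock pin, 8 mm across, 5 mm proud of the deck at photometer x +30, y +149 mm. In m, 0 = up, 0.005 = pressed level with the deck; its spring takes 0.9 N, so the weight of the hood holds it down
- start_key (a joint): Green start key, 24 mm across, on a grey base 44 mm across, at photometer x -77, y -100 mm; its top is 22 mm above the deck when up. In m, 0 = up, 0.006 = fully down, which takes 4 N; springs back
- vial_a: Small capped glass vial, 25 mm across, 55 mm tall, loose, bystander
- vial_b: Small capped glass vial, 25 mm across, 55 mm tall, loose, bystander
- kit_box: Purple test-kit box 60 x 100 x 50 mm, loose, bystander
- kit_box2: White and green test-kit box 60 x 90 x 45 mm, loose, bystander
- beaker: Glass beaker 66 mm across, 75 mm tall, loose, bystander
- reagent: Amber reagent bottle 52 mm across, 100 mm tall, loose, bystander
Not all that is in view belongs to the job. Leave any purple or turquoise look-alike of the filter3 alone.

How it is judged:
By the outcome, as a careful person would: the job done as asked, in the order asked, and still so for the second after the job is handed in, with the robot touching nothing.
Of filter1, filter2, filter3 only 2 to 3 are there at a start; the rules pass over those that are not, and their reading is None.
At some moment in a run one of hood, cap1, cap2, cap3 may be knocked a few centimetres aside while the robot is not near it.
Once in a run the grip may slacken for a moment while it holds something.
It also fails if it takes over 210 s, if anything falls off the work surface, if the arm or the gripper's body presses on something with over 40 N, if the wrist force passes 120 N, or if a joint passes its speed limit or range.

## Working session

There is one attempt and no reset: what is moved stays moved. The work goes in short steps, Python scripts to look and compute and a shell command to move; the robot and the scene stay as the last step left them, time stands still between calls to the robot, and variables do not carry over. Pictures are saved under pics/ and viewed, about 12 in all and at most 16, crops included, and the job is handed in when it is done.

```bash
ls; mkdir -p pics; cat > h.py <<'E'
import numpy as np, cv2, json
from plant import r
from scipy.spatial.transform import Rotation as Ro
def snap(n,f):
    s=r.snapshot(n); cv2.imwrite('pics/'+f+'.png',s['image'][:,:,::-1])
    np.savez('pics/'+f+'.npz',**{k:np.array(s[k]) for k in('mtx','dist','R','t')}); return s
def px2w(f,pts,z):
    c=np.load('pics/'+f+'.npz'); u=cv2.undistortPoints(np.array(pts,float).reshape(-1,1,2),c['mtx'],c['dist']).reshape(-1,2)
    o=-c['R'].T@c['t']; z=np.broadcast_to(z,len(u)); out=[]
    for p,h in zip(u,z):
        d=c['R'].T@np.array([p[0],p[1],1]); out.append(o+d*(h-o[2])/d[2])
    return np.array(out)
def w2px(f,P):
    c=np.load('pics/'+f+'.npz'); return cv2.projectPoints(np.array(P,float).reshape(-1,3),cv2.Rodrigues(c['R'])[0],c['t'],c['mtx'],c['dist'])[0].reshape(-1,2)
def crop(f,x0,y0,x1,y1,k,o):
    i=cv2.imread('pics/'+f+'.png')[y0:y1,x0:x1]; cv2.imwrite('pics/'+o+'.png',cv2.resize(i,None,fx=k,fy=k,interpolation=cv2.INTER_CUBIC))
def rel(target=None,yaw=None):
    "tool-frame shift & turn from measured pose to target; yaw = world angle of jaw x axis"
    s=r.get_state(); R=Ro.from_quat(s['eef_rot']); M=R.as_matrix()
    print('clk',round(s['clock'],2),'tcp',np.round(s['tool_pos'],4),'toolx',np.round(M[:,0],3),'tooly',np.round(M[:,1],3),'z',np.round(M[:,2],3),'open',round(float(s['opening']),3),'F',np.round(s['contact_force'],1))
    if target is not None: print('shift',np.round(M.T@(np.array(target)-s['tool_pos']),4))
    if yaw is not None:
        x=np.array([np.cos(yaw),np.sin(yaw),0]); z=np.array([0,0,-1.]); T=np.stack([x,np.cross(z,x),z],1)
        print('rotvec',np.round(Ro.from_matrix(M.T@T).as_rotvec(),4))
E
python3 - <<'E'
from h import *
snap('top','t0');snap('side','s0');rel()
for n in('t0','s0'):
    c=np.load(f'pics/{n}.npz');print(-c['R'].T@c['t'],c['R'][2],c['mtx'][0,0])
E
```

```text
pics
clk 0.1 tcp [ 0.1483 -0.6066  0.246 ] toolx [ 0.238 -0.971 -0.002] tooly [-0.971 -0.238  0.   ] z [-0.     0.002 -1.   ] open 1.0 F [-0.4  0.4 -0.1]
[ 0.43389913 -0.01109465  1.24419228] [ 0.08737943  0.00989198 -0.99612599] 474.3221220540909
[ 0.21326592 -0.64353096  0.69823318] [ 0.35583617  0.66361974 -0.65801935] 368.1453789481546
```

View pics/t0.png

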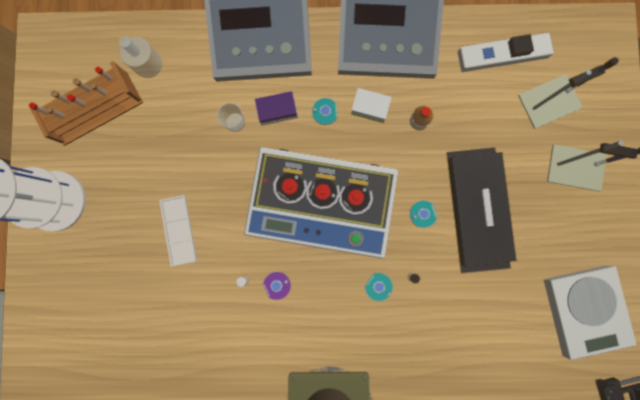

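View pics/s0.png

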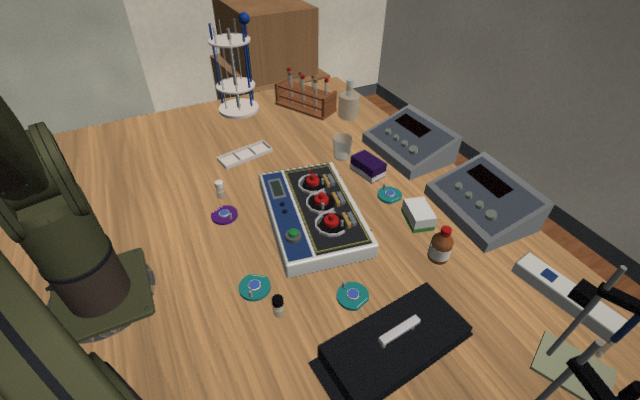

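Top view: photometer centred near (321,202), with caps at (289,186), (322,192) and (356,198). The tray is at (178,231), the hood at (482,210) and the key at (356,238). Look-alike discs at (277,286), (379,287), (423,214) and (325,111) are off the photometer, so they are to be left alone. Next, enlarged crops.

```bash
python3 - <<'E'
from h import *
crop('t0',235,140,405,262,4.7,'c1')
crop('t0',440,140,530,280,4.2,'c2a');crop('t0',150,185,210,275,4.2,'c2b')
a=cv2.imread('pics/c2a.png');b=cv2.imread('pics/c2b.png');h=max(a.shape[0],b.shape[0])
p=lambda i:cv2.copyMakeBorder(i,0,h-i.shape[0],0,8,0)
cv2.imwrite('pics/c2.png',np.hstack([p(a),p(b)]))
E
```

```text
(no output)
```

View pics/c1.png

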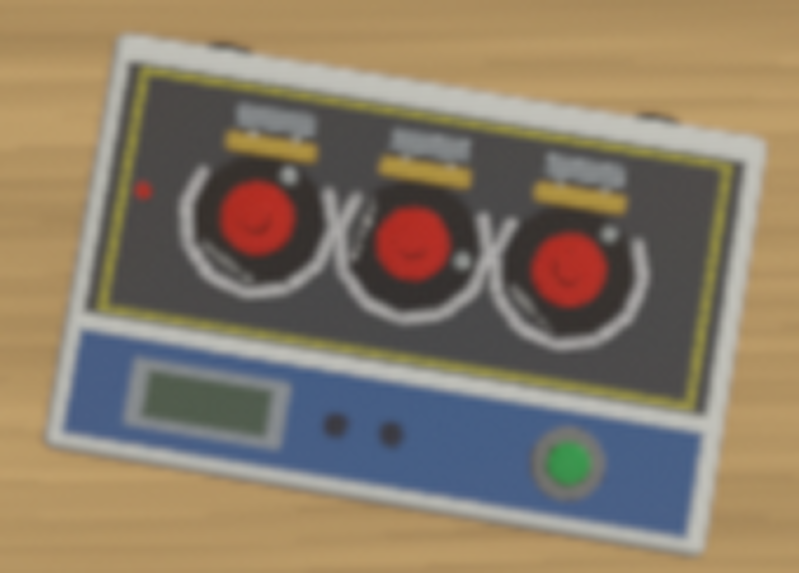

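View pics/c2.png

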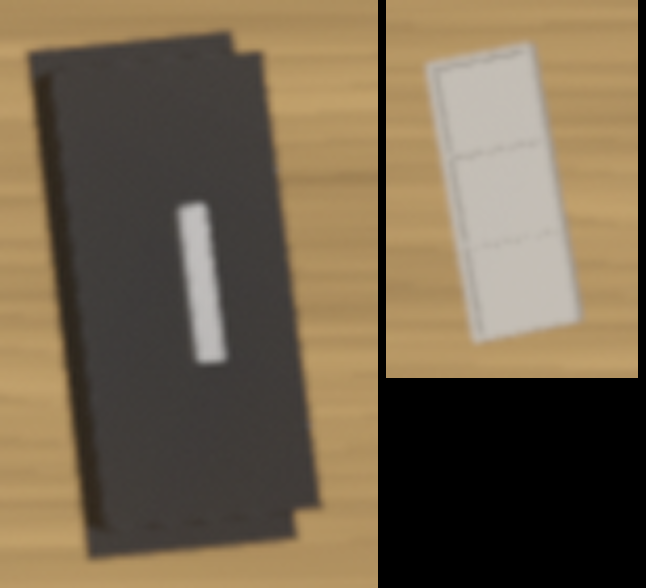

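c1: all three filters are present. Pins are at crop (289,175), (461,260) and (609,234), flats on the opposite sides, and the interlock is at (143,190). c2: hood handle runs (192,205)–(210,360), standing roughly 90° from the photometer's y. The tray corners are visible. Now fit the poses.

```bash
cat > fit.py <<'E'
from h import *
def fit2(L,W):
    L=np.array(L,float);W=np.array(W)[:,:2];lc,wc=L.mean(0),W.mean(0);H=(L-lc).T@(W-wc)
    a=np.arctan2(H[0,1]-H[1,0],H[0,0]+H[1,1]);R=np.array([[np.cos(a),-np.sin(a)],[np.sin(a),np.cos(a)]])
    t=wc-R@lc;print('yaw',round(np.degrees(a),2),'t',t.round(4),'res mm',((L@R.T+t-W)*1e3).round(1).tolist());return a,t,R
C=lambda p,x,y,k:[(x+(a+.5)/k-.5,y+(b+.5)/k-.5) for a,b in p]
E
python3 - <<'E'
from fit import *
p=C([(120,35),(765,140),(702,552),(47,443),(143,73),(728,167),(691,406),(103,306)],235,140,4.7)
W=px2w('t0',p,.05)
a,t,R=fit2([(.115,.18),(.115,-.18),(-.115,-.18),(-.115,.18),(.096,.1615),(.096,-.1615),(-.036,-.1615),(-.036,.1615)],W)
caps=px2w('t0',C([(258,212),(412,238),(569,264)],235,140,4.7),.05+.008+.020)
pins=px2w('t0',C([(289,175),(461,260),(609,234)],235,140,4.7),.05+.026)
n=np.array([(.025,.084),(.025,0),(.025,-.084)])
for i in range(3):
    w=R@n[i]+t; d=R.T@(pins[i,:2]-t)-n[i]
    print('nest',w.round(4),'cap',caps[i].round(4),'pin local mm',(d*1e3).round(1),'filter yaw local',np.degrees(np.arctan2(-d[1],-d[0])).round(1))
print('key',(R@[-.077,-.1]+t).round(4),'hood target',(R@[.03,0]+t).round(4),'interlock',(R@[.03,.149]+t).round(4))
h=px2w('t0',C([(192,205),(210,360)],440,140,4.2),.080);print('handle ends',h.round(4),h.mean(0),np.linalg.norm(h[0]-h[1]),np.degrees(np.arctan2(*(h[0]-h[1])[[1,0]])))
f=px2w('t0',C([(30,52),(232,33),(295,538),(90,557)],440,140,4.2),.004);print('hood flange corners',f.round(4),f.mean(0))
q=px2w('t0',C([(425,63),(532,43),(580,322),(473,342)],150,185,4.2)-np.array([386/4.2,0]),.013)
fit2([(.088,.033),(.088,-.033),(-.088,-.033),(-.088,.033)],q)
E
```

```text
yaw -10.11 t [0.5355 0.0109] res mm [[2.8, 2.5], [2.1, -3.0], [-3.7, -1.7], [-2.6, 3.7], [2.0, 0.1], [1.1, -1.8], [-0.3, -1.5], [-1.3, 1.6]]
nest [0.5749 0.0892] cap [0.5761 0.0884 0.078 ] pin local mm [ 23.7 -13.2] filter yaw local 150.8
nest [0.5601 0.0065] cap [0.5613 0.0074 0.078 ] pin local mm [ -6.1 -26.3] filter yaw local 76.9
nest [ 0.5454 -0.0762] cap [ 0.5465 -0.0749  0.078 ] pin local mm [ 20.1 -16.9] filter yaw local 140.0
key [ 0.4422 -0.074 ] hood target [0.5651 0.0056] interlock [0.5912 0.1523]
handle ends [[ 0.5603 -0.3943  0.08  ]
 [ 0.4694 -0.401   0.08  ]] [ 0.51484512 -0.39766332  0.08      ] 0.09115460362459171 4.22652523740156
hood flange corners [[ 0.6667 -0.3216  0.004 ]
 [ 0.6771 -0.449   0.004 ]
 [ 0.3616 -0.4742  0.004 ]
 [ 0.3515 -0.3477  0.004 ]] [ 0.51422789 -0.39813539  0.004     ]
yaw 10.54 t [0.4687 0.3869] res mm [[-0.2, -1.1], [0.2, 0.9], [0.3, 0.7], [-0.3, -0.4]]
```

```bash
python3 - <<'E'
from h import *
rel([.5755,.0888,.16],np.radians(20))
E
```

```text
clk 0.1 tcp [ 0.1483 -0.6066  0.246 ] toolx [ 0.238 -0.971 -0.002] tooly [-0.971 -0.238  0.   ] z [-0.     0.002 -1.   ] open 1.0 F [-0.4  0.4 -0.1]
shift [-0.5739 -0.5802  0.0868]
rotvec [-1.30e-03  1.30e-03 -1.68e+00]
```

```bash
python3 -m pendant '[[[0,0,-0.15],[-0.03,-0.03,0],0.5],[[0,0,-0.3],[-0.065,-0.065,0],0.5],[[0,0,-0.45],[-0.1,-0.1,0],0.5],[[0,0,-0.6],[-0.135,-0.135,0],0.5],[[0,0,-0.75],[-0.17,-0.17,0],0.5],[[0,0,-0.9],[-0.205,-0.205,0],0.5],[[0,0,-1.05],[-0.24,-0.24,0],0.5],[[0,0,-1.2],[-0.275,-0.275,0],0.5],[[0,0,-1.35],[-0.31,-0.31,0],0.5],[[0,0,-1.35],[-0.31,-0.31,0],0.5]]' 20; python3 -c "
from h import *
rel([.5755,.0888,.16],np.radians(20))"
```

```text
clock: 1.1
tool_pos: [0.3801, -0.2261, 0.2473]
eef_rot: [1.0, 0.017, 0.002, -0.002]
contact_force: [-0.1, -0.4, -0.2]
opening: 0.502
clk 1.1 tcp [ 0.3801 -0.2261  0.2473] toolx [0.999 0.034 0.004] tooly [ 0.034 -0.999 -0.003] z [ 0.004  0.003 -1.   ] open 0.502 F [-0.1 -0.4 -0.2]
shift [ 0.2056 -0.3078  0.0892]
rotvec [-0.0023 -0.0049 -0.3152]
```

```bash
python3 -m pendant '[[[0,0,-0.1],[0.025,-0.038,0],0.5],[[0,0,-0.2],[0.05,-0.076,0],0.5],[[0,0,-0.315],[0.08,-0.12,0],0.5],[[0,0,-0.315],[0.11,-0.165,0],0.5],[[0,0,-0.315],[0.14,-0.21,0.02],0.5],[[0,0,-0.315],[0.17,-0.255,0.04],0.5],[[0,0,-0.315],[0.2056,-0.3,0.07],0.5],[[-0.002,-0.005,-0.315],[0.2056,-0.3078,0.089],0.5],[[-0.002,-0.005,-0.315],[0.2056,-0.3078,0.089],0.5],[[-0.002,-0.005,-0.315],[0.2056,-0.3078,0.089],0.5]]'; python3 -c "
from h import *
rel([.5755,.0888,.080],np.radians(20));snap('top','t1')
crop('t1',230,135,410,260,4.4,'c3')"
```

```text
clock: 2.1
tool_pos: [0.5749, 0.0791, 0.1564]
eef_rot: [0.986, 0.167, -0.004, 0.001]
contact_force: [-0.4, -0.9, 0.1]
opening: 0.498
clk 2.1 tcp [0.5749 0.0791 0.1564] toolx [ 0.944  0.328 -0.008] tooly [ 0.329 -0.944  0.001] z [-0.008 -0.004 -1.   ] open 0.498 F [-0.4 -0.9  0.1]
shift [ 0.0044 -0.009   0.0763]
rotvec [ 0.0012  0.0085 -0.0143]
```

View pics/c3.png

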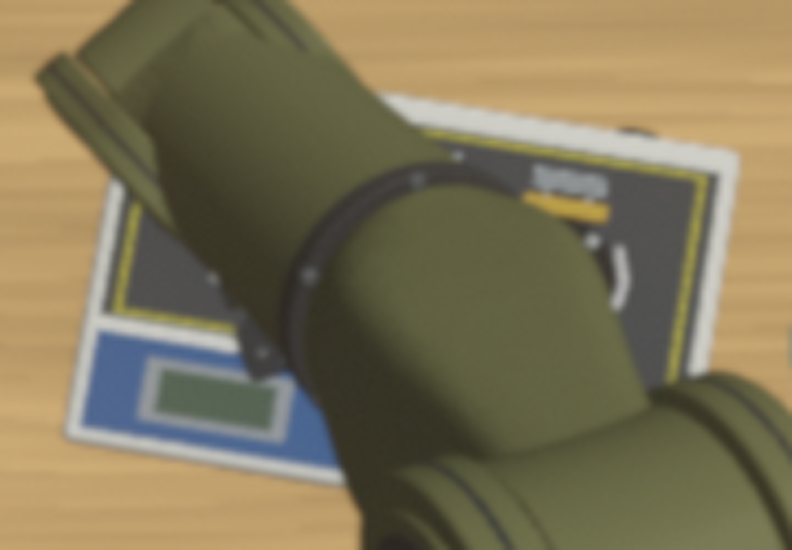

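The top view is blocked by the arm, so the side camera serves when close. Correct and descend partway, then check.

```bash
python3 -m pendant '[[[0.001,0.0085,-0.01],[0.0044,-0.009,0.0],0.5],[[0.001,0.0085,-0.01],[0.0044,-0.009,0.02],0.5],[[0.001,0.0085,-0.01],[0.0044,-0.009,0.045],0.5],[[0.001,0.0085,-0.01],[0.0044,-0.009,0.045],0.5],[[0.001,0.0085,-0.01],[0.0044,-0.009,0.045],0.5]]'; python3 -c "
from h import *
rel([.5755,.0888,.080],np.radians(20));snap('side','s1')
crop('s1',240,140,400,260,5,'c4')"
```

```text
clock: 2.65
tool_pos: [0.5768, 0.0884, 0.1137]
eef_rot: [0.985, 0.171, 0.002, -0.0]
contact_force: [-0.3, 1.1, 0.3]
opening: 0.5
clk 2.65 tcp [0.5768 0.0884 0.1137] toolx [0.942 0.336 0.004] tooly [ 0.336 -0.942  0.001] z [ 0.004  0.001 -1.   ] open 0.5 F [-0.3  1.1  0.3]
shift [-0.0012 -0.0009  0.0337]
rotvec [ 0.0007 -0.0039 -0.0061]
```

View pics/c4.png

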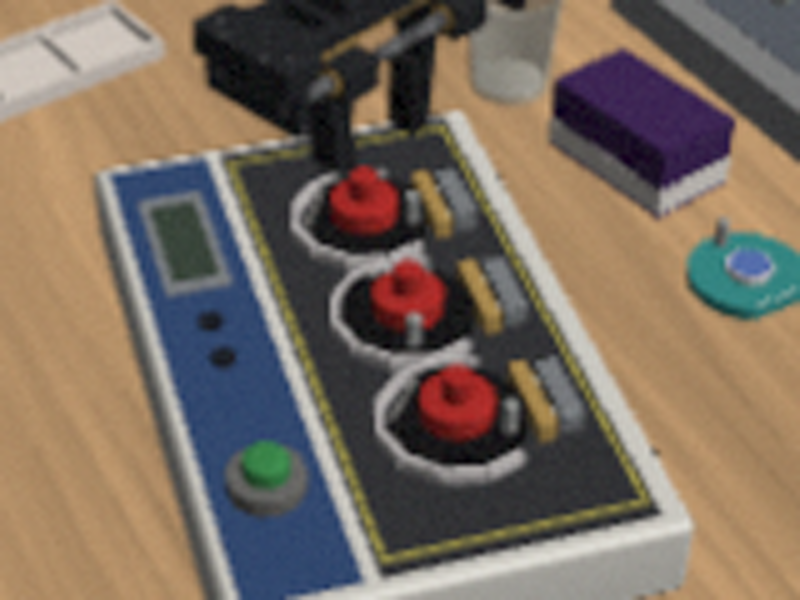

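c4 (side): the open jaws straddle the cap 1 knob at crop (363,172). The other knobs are at (407,268) and (456,374), and the pin tops at about (412,194), (414,317) and (512,402). Cross-check these against the top view.

```bash
python3 - <<'E'
from fit import *
print(px2w('s1',C([(363,173),(407,268),(456,374)],240,140,5),.085).round(4))
print(px2w('s1',C([(412,194),(414,317),(512,402)],240,140,5),.076).round(4))
print('ideal pins t', [ (caps) for caps in px2w('t0',C([(289,175),(461,260),(609,234)],235,140,4.7),.076).round(4).tolist()])
E
```

```text
[[ 0.5739  0.0954  0.085 ]
 [ 0.5582  0.0111  0.085 ]
 [ 0.5427 -0.0718  0.085 ]]
[[ 0.5951  0.0768  0.076 ]
 [ 0.5485 -0.016   0.076 ]
 [ 0.5625 -0.0932  0.076 ]]
ideal pins t [[0.5958, 0.0721, 0.076], [0.5495, -0.0183, 0.076], [0.5623, -0.0964, 0.076]]
```

```bash
python3 -m pendant '[[[0,-0.004,-0.006],[-0.0012,-0.001,0.015],0.5],[[0,-0.004,-0.006],[-0.0012,-0.001,0.034],0.5],[[0,-0.004,-0.006],[-0.0012,-0.001,0.034],0.5],[[0,-0.004,-0.006],[-0.0012,-0.001,0.034],0.0],[[0,-0.004,-0.006],[-0.0012,-0.001,0.034],0.0],[[0,-0.004,-0.006],[-0.0012,-0.001,0.034],0.0],[[0,-0.004,-0.006],[-0.0012,-0.001,0.034],0.0],[[0,-0.004,-0.006],[-0.0012,-0.001,0.034],0.0],[[0,-0.004,-0.006],[-0.0012,-0.001,0.034],0.0]]' 25
```

```text
clock: 3.6
tool_pos: [0.5756, 0.0897, 0.0793]
eef_rot: [0.985, 0.174, 0.0, 0.0]
contact_force: [-1.0, -0.4, 4.7]
opening: 0.171
```

```bash
python3 -m pendant '[[[0,0,0],[0,0,-0.03],0.0],[[0,0,0],[0,0,-0.07],0.0],[[0,0,0],[0,0,-0.1],0.0],[[0,0,0],[0,0,-0.1],0.0]]'; python3 -c "
from h import *
rel([.5247,.3973,.13],np.radians(30));snap('side','s2')"
```

```text
clock: 4.0
tool_pos: [0.5778, 0.0908, 0.1826]
eef_rot: [0.985, 0.174, 0.004, -0.0]
contact_force: [-0.1, 0.2, 0.2]
opening: 0.169
clk 4.0 tcp [0.5778 0.0908 0.1826] toolx [0.939 0.343 0.007] tooly [ 0.343 -0.939  0.001] z [ 0.007  0.002 -1.   ] open 0.169 F [-0.1  0.2  0.2]
shift [ 0.0547 -0.3062  0.0528]
rotvec [ 0.0012 -0.0071 -0.1739]
```

```bash
python3 -m pendant '[[[0,0,0],[0.007,-0.04,0],0.0],[[0,0,0],[0.014,-0.08,0],0.0],[[0,0,0],[0.021,-0.12,0],0.0],[[0,0,-0.05],[0.028,-0.16,0],0.0],[[0,0,-0.1],[0.035,-0.2,0],0.0],[[0,0,-0.174],[0.043,-0.24,0],0.0],[[0,0,-0.174],[0.05,-0.28,0.02],0.0],[[0,-0.006,-0.174],[0.0547,-0.306,0.04],0.0],[[0,-0.006,-0.174],[0.0547,-0.306,0.053],0.0],[[0,-0.006,-0.174],[0.0547,-0.306,0.053],0.0]]'; python3 -c "
from h import *
rel([.5247,.3973,.027],np.radians(30));snap('side','s3');crop('s3',180,110,340,230,5,'c5')"
```

```text
clock: 5.05
tool_pos: [0.52, 0.394, 0.1218]
eef_rot: [0.966, 0.26, -0.006, 0.003]
contact_force: [0.5, -1.1, -0.7]
opening: 0.169
clk 5.05 tcp [0.52   0.394  0.1218] toolx [ 0.865  0.502 -0.013] tooly [ 0.502 -0.865  0.002] z [-0.01  -0.009 -1.   ] open 0.169 F [ 0.5 -1.1 -0.7]
shift [ 0.007  -0.0008  0.0947]
rotvec [0.0022 0.0134 0.0019]
```

View pics/c5.png

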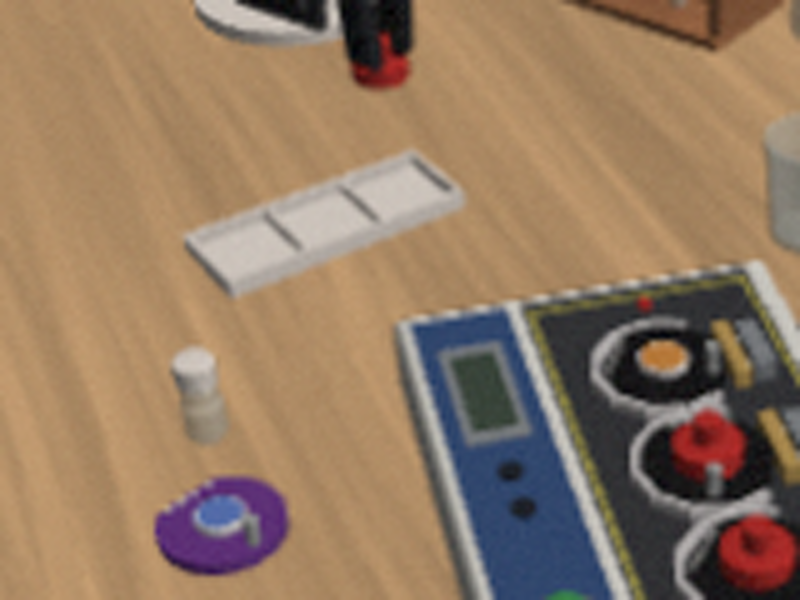

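c5: cap 1 is held upright in the jaws and the amber filter 1 is uncovered. The tray is empty and ready.

```bash
python3 -m pendant '[[[0.002,0.0134,0.002],[0.006,-0.001,0.02],0.0],[[0.002,0.0134,0.002],[0.006,-0.001,0.05],0.0],[[0.002,0.0134,0.002],[0.006,-0.001,0.075],0.0],[[0.002,0.0134,0.002],[0.006,-0.001,0.09],0.0],[[0.002,0.0134,0.002],[0.006,-0.001,0.095],0.0],[[0.002,0.0134,0.002],[0.006,-0.001,0.095],0.0],[[0.002,0.0134,0.002],[0.006,-0.001,0.095],0.0]]'; python3 -c "
from h import *
rel([.5247,.3973,.0265],np.radians(30))"
```

```text
clock: 5.8
tool_pos: [0.5267, 0.3999, 0.0318]
eef_rot: [0.966, 0.258, 0.004, -0.003]
contact_force: [-0.3, 0.6, 0.3]
opening: 0.171
clk 5.8 tcp [0.5267 0.3999 0.0318] toolx [0.867 0.498 0.009] tooly [ 0.498 -0.867 -0.003] z [ 0.006  0.007 -1.   ] open 0.171 F [-0.3  0.6  0.3]
shift [-0.0031  0.0012  0.0053]
rotvec [-0.0029 -0.0087 -0.0021]
```

```bash
python3 -m pendant '[[[0,-0.006,0],[-0.003,0.001,0.003],0.0],[[0,-0.006,0],[-0.003,0.001,0.006],0.0],[[0,-0.006,0],[-0.003,0.001,0.006],0.0],[[0,-0.006,0],[-0.003,0.001,0.006],0.4],[[0,-0.006,0],[-0.003,0.001,0.006],0.4],[[0,-0.006,0],[-0.003,0.001,0.006],0.4],[[0,-0.006,0],[-0.003,0.001,-0.02],0.4],[[0,-0.006,0],[-0.003,0.001,-0.06],0.4],[[0,-0.006,0],[-0.003,0.001,-0.11],0.4],[[0,-0.006,0],[-0.003,0.001,-0.13],0.45]]'; python3 -c "
from h import *
rel([.5607,.007,.16],np.radians(20))"
```

```text
clock: 6.8
tool_pos: [0.5244, 0.3984, 0.165]
eef_rot: [0.966, 0.258, 0.003, -0.003]
contact_force: [-0.4, -0.2, -0.2]
opening: 0.447
clk 6.8 tcp [0.5244 0.3984 0.165 ] toolx [0.867 0.499 0.007] tooly [ 0.499 -0.867 -0.005] z [ 0.003  0.007 -1.   ] open 0.447 F [-0.4 -0.2 -0.2]
shift [-0.1636  0.3574  0.0022]
rotvec [-0.0052 -0.0063  0.1729]
```

```bash
python3 -m pendant '[[[0,0,0],[-0.016,0.035,0],0.5],[[0,0,0],[-0.034,0.075,0],0.5],[[0,0,0.05],[-0.052,0.115,0],0.5],[[0,0,0.1],[-0.07,0.155,0],0.5],[[0,0,0.173],[-0.09,0.195,0],0.5],[[0,0,0.173],[-0.108,0.235,0],0.5],[[0,0,0.173],[-0.126,0.275,0],0.5],[[0,-0.006,0.173],[-0.145,0.315,0.01],0.5],[[-0.005,-0.006,0.173],[-0.1636,0.3574,0.035],0.5],[[-0.005,-0.006,0.173],[-0.1636,0.3574,0.05],0.5]]'; python3 -m pendant '[[[0,0,0],[0,0,0],0.5],[[0,0,0],[0,0,0],0.5]]'; python3 -c "
from h import *
rel([.5607,.007,.080],np.radians(20));snap('side','s4')
crop('s4',170,100,410,280,3.3,'c6')"
```

```text
clock: 7.8
tool_pos: [0.5592, -0.004, 0.1078]
eef_rot: [0.986, 0.168, -0.004, 0.005]
contact_force: [-0.1, 0.3, 0.3]
opening: 0.503
clock: 8.0
tool_pos: [0.5596, 0.0066, 0.1098]
eef_rot: [0.985, 0.174, -0.002, 0.001]
contact_force: [1.0, 1.2, -0.2]
opening: 0.504
clk 8.0 tcp [0.5596 0.0066 0.1098] toolx [ 0.939  0.343 -0.005] tooly [ 0.343 -0.939  0.002] z [-0.004 -0.003 -1.   ] open 0.504 F [ 1.   1.2 -0.2]
shift [ 0.0013 -0.0001  0.0297]
rotvec [0.0016 0.0048 0.0013]
```

View pics/c6.png

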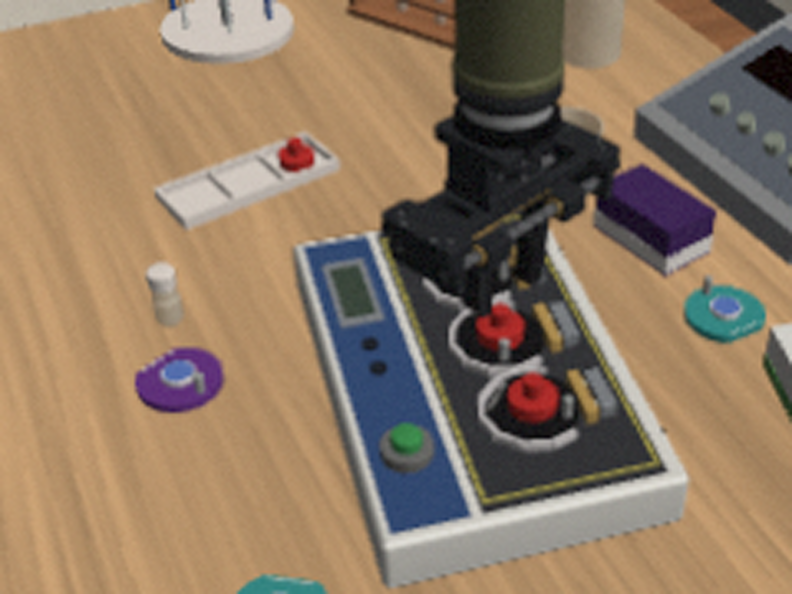

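Cap 1 stands in pocket 1 at c6 (296,155), upright. The jaws straddle cap 2. Grip it and lift.

```bash
python3 -m pendant '[[[0,0.005,0],[0.001,0,0.015],0.5],[[0,0.005,0],[0.001,0,0.03],0.5],[[0,0.005,0],[0.001,0,0.03],0.5],[[0,0.005,0],[0.001,0,0.03],0.0],[[0,0.005,0],[0.001,0,0.03],0.0],[[0,0.005,0],[0.001,0,0.03],0.0],[[0,0.005,0],[0.001,0,0.03],0.0],[[0,0.005,0],[0.001,0,0.03],0.0]]' 25;  python3 -m pendant '[[[0,0,0],[0,0,-0.03],0.0],[[0,0,0],[0,0,-0.07],0.0],[[0,0,0],[0,0,-0.1],0.0],[[0,0,0],[0,0,-0.1],0.0]]'; python3 -c "
from h import *
rel([.4687,.3869,.13],np.radians(30))"
```

```text
clock: 8.85
tool_pos: [0.5608, 0.0055, 0.0801]
eef_rot: [0.985, 0.174, 0.001, 0.002]
contact_force: [-1.4, 0.3, 4.6]
opening: 0.173
clock: 9.25
tool_pos: [0.5628, 0.0063, 0.1833]
eef_rot: [0.985, 0.173, 0.004, 0.002]
contact_force: [0.5, 0.5, 0.5]
opening: 0.167
clk 9.25 tcp [0.5628 0.0063 0.1833] toolx [0.94  0.342 0.007] tooly [ 0.342 -0.94   0.004] z [ 0.008 -0.002 -1.   ] open 0.167 F [0.5 0.5 0.5]
shift [ 0.0412 -0.3901  0.0519]
rotvec [ 0.005  -0.0068 -0.175 ]
```

```bash
python3 -m pendant '[[[0,0,0],[0.004,-0.04,0],0.0],[[0,0,0],[0.0085,-0.085,0],0.0],[[0,0,0],[0.013,-0.13,0],0.0],[[0,0,-0.05],[0.018,-0.175,0],0.0],[[0,0,-0.1],[0.023,-0.22,0],0.0],[[0,0,-0.174],[0.028,-0.265,0],0.0],[[0,0,-0.174],[0.033,-0.31,0.02],0.0],[[0,-0.006,-0.174],[0.038,-0.355,0.04],0.0],[[0,-0.006,-0.174],[0.0412,-0.39,0.053],0.0],[[0,-0.006,-0.174],[0.0412,-0.39,0.053],0.0]]';python3 -m pendant '[[[0,0,0],[0,0,0.02],0],[[0,0,0],[0,0,0.04],0],[[0,0,0],[0,0,0.06],0],[[0,0,0],[0,0,0.07],0],[[0,0,0],[0,0,0.07],0],[[0,0,0],[0,0,0.07],0]]'; python3 -c "
from h import *
rel([.4687,.3869,.0265],np.radians(30));snap('side','s5')"
```

```text
clock: 10.25
tool_pos: [0.4609, 0.392, 0.123]
eef_rot: [0.965, 0.263, -0.005, -0.0]
contact_force: [-1.5, 0.5, 0.7]
opening: 0.17
clock: 10.85
tool_pos: [0.4656, 0.3855, 0.0556]
eef_rot: [0.966, 0.258, -0.003, 0.002]
contact_force: [-0.2, -0.2, 0.1]
opening: 0.172
clk 10.85 tcp [0.4656 0.3855 0.0556] toolx [ 0.866  0.499 -0.007] tooly [ 0.499 -0.866  0.002] z [-0.005 -0.005 -1.   ] open 0.172 F [-0.2 -0.2  0.1]
shift [0.0035 0.0002 0.0291]
rotvec [ 0.0025  0.0066 -0.0009]
```

```bash
python3 -m pendant '[[[0,0.006,0],[0.003,0,0.015],0.0],[[0,0.006,0],[0.003,0,0.025],0.0],[[0,0.006,0],[0.003,0,0.029],0.0],[[0,0.006,0],[0.003,0,0.029],0.0],[[0,0.006,0],[0.003,0,0.029],0.4],[[0,0.006,0],[0.003,0,0.029],0.4],[[0,0.006,0],[0.003,0,0.029],0.4],[[0,0.006,0],[0.003,0,0.0],0.4],[[0,0.006,0],[0.003,0,-0.05],0.4],[[0,0.006,0],[0.003,0,-0.11],0.45]]'; python3 -c "
from h import *
rel([.5460,-.0755,.16],np.radians(20))"
```

```text
clock: 11.9
tool_pos: [0.4679, 0.3873, 0.156]
eef_rot: [0.966, 0.259, -0.001, 0.002]
contact_force: [1.1, 1.3, 0.2]
opening: 0.445
clk 11.9 tcp [0.4679 0.3873 0.156 ] toolx [ 0.866  0.5   -0.003] tooly [ 0.5   -0.866  0.003] z [-0.001 -0.004 -1.   ] open 0.445 F [1.1 1.3 0.2]
shift [-0.1637  0.4399 -0.0024]
rotvec [0.0028 0.0028 0.1744]
```

```bash
python3 -m pendant '[[[0,0,0],[-0.016,0.042,0],0.5],[[0,0,0],[-0.033,0.088,0],0.5],[[0,0,0.05],[-0.05,0.134,0],0.5],[[0,0,0.1],[-0.067,0.18,0],0.5],[[0,0,0.174],[-0.084,0.226,0],0.5],[[0,0,0.174],[-0.101,0.272,0],0.5],[[0,0,0.174],[-0.118,0.318,0],0.5],[[0,0,0.174],[-0.135,0.364,0],0.5],[[0.003,0.003,0.174],[-0.152,0.41,0.01],0.5],[[0.003,0.003,0.174],[-0.1637,0.44,0.04],0.5]]'; python3 -m pendant '[[[0,0,0],[0,0,0],0.5],[[0,0,0],[0,0,0],0.5],[[0,0,0],[0,0,0],0.5]]'; python3 -c "
from h import *
rel([.5460,-.0755,.080],np.radians(20));snap('side','s6')
crop('s6',170,100,410,280,3.3,'c7')"
```

```text
clock: 12.9
tool_pos: [0.5487, -0.0802, 0.1178]
eef_rot: [0.985, 0.171, 0.004, 0.001]
contact_force: [0.9, 0.6, -0.7]
opening: 0.498
clock: 13.2
tool_pos: [0.5469, -0.0732, 0.1171]
eef_rot: [0.985, 0.175, 0.002, -0.001]
contact_force: [0.6, -0.0, 0.3]
opening: 0.493
clk 13.2 tcp [ 0.5469 -0.0732  0.1171] toolx [0.939 0.344 0.004] tooly [ 0.344 -0.939 -0.002] z [ 0.003  0.003 -1.   ] open 0.493 F [ 0.6 -0.   0.3]
shift [-0.0017  0.0019  0.0371]
rotvec [-0.002  -0.004   0.0024]
```

View pics/c7.png

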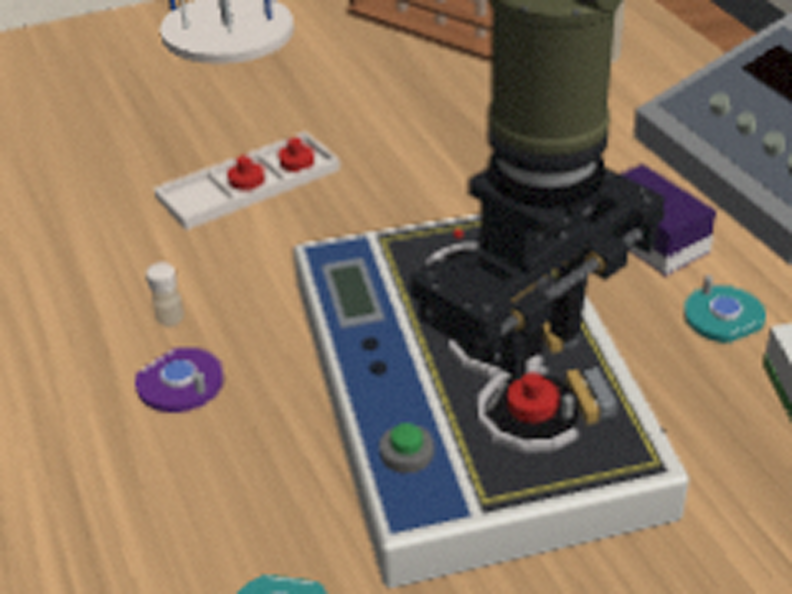

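Caps 1 and 2 stand in their pockets at c7 (296,155) and (246,173). Cap 3 is undisturbed under the jaws.

```bash
python3 -m pendant '[[[0,-0.004,0],[-0.001,0.001,0.015],0.5],[[0,-0.004,0],[-0.001,0.001,0.037],0.5],[[0,-0.004,0],[-0.001,0.001,0.037],0.5],[[0,-0.004,0],[-0.001,0.001,0.037],0.0],[[0,-0.004,0],[-0.001,0.001,0.037],0.0],[[0,-0.004,0],[-0.001,0.001,0.037],0.0],[[0,-0.004,0],[-0.001,0.001,0.037],0.0],[[0,-0.004,0],[-0.001,0.001,0.037],0.0]]' 25;  python3 -m pendant '[[[0,0,0],[0,0,-0.03],0.0],[[0,0,0],[0,0,-0.07],0.0],[[0,0,0],[0,0,-0.1],0.0],[[0,0,0],[0,0,-0.1],0.0]]'; python3 -c "
from h import *
rel([.4127,.3765,.13],np.radians(30))"
```

```text
clock: 14.05
tool_pos: [0.5461, -0.0766, 0.0801]
eef_rot: [0.985, 0.174, -0.0, -0.0]
contact_force: [-0.8, -0.3, 4.2]
opening: 0.174
clock: 14.45
tool_pos: [0.5487, -0.0763, 0.1834]
eef_rot: [0.985, 0.173, 0.003, 0.0]
contact_force: [0.8, 0.5, -1.2]
opening: 0.172
clk 14.45 tcp [ 0.5487 -0.0763  0.1834] toolx [0.94  0.341 0.006] tooly [ 0.341 -0.94   0.002] z [ 0.006  0.    -1.   ] open 0.172 F [ 0.8  0.5 -1.2]
shift [ 0.0265 -0.4721  0.0527]
rotvec [ 0.0024 -0.0057 -0.1751]
```

```bash
python3 -m pendant '[[[0,0,0],[0.002,-0.04,0],0.0],[[0,0,0],[0.005,-0.088,0],0.0],[[0,0,0],[0.008,-0.136,0],0.0],[[0,0,-0.05],[0.0105,-0.184,0],0.0],[[0,0,-0.1],[0.013,-0.232,0],0.0],[[0,0,-0.174],[0.016,-0.28,0],0.0],[[0,0,-0.174],[0.018,-0.328,0],0.0],[[0,-0.006,-0.174],[0.021,-0.376,0.01],0.0],[[0,-0.006,-0.174],[0.024,-0.424,0.03],0.0],[[0,-0.006,-0.174],[0.0265,-0.472,0.053],0.0]]';python3 -m pendant '[[[0,0,0],[0,0,0],0],[[0,0,0],[0,0,0.02],0],[[0,0,0],[0,0,0.04],0],[[0,0,0],[0,0,0.06],0],[[0,0,0],[0,0,0.07],0],[[0,0,0],[0,0,0.07],0],[[0,0,0],[0,0,0.07],0]]'; python3 -c "
from h import *
rel([.4127,.3765,.0265],np.radians(30))"
```

```text
clock: 15.45
tool_pos: [0.4103, 0.3732, 0.1281]
eef_rot: [0.966, 0.259, -0.004, 0.0]
contact_force: [0.4, 0.2, 0.2]
opening: 0.169
clock: 16.15
tool_pos: [0.4105, 0.3712, 0.0593]
eef_rot: [0.966, 0.258, -0.004, 0.0]
contact_force: [0.7, 0.4, 0.5]
opening: 0.171
clk 16.15 tcp [0.4105 0.3712 0.0593] toolx [ 0.866  0.499 -0.007] tooly [ 0.499 -0.866 -0.002] z [-0.007 -0.002 -1.   ] open 0.171 F [0.7 0.4 0.5]
shift [ 0.0048 -0.0034  0.0328]
rotvec [-0.0016  0.0074 -0.0007]
```

```bash
python3 -m pendant '[[[0,0.006,0],[0.004,-0.003,0.015],0.0],[[0,0.006,0],[0.004,-0.003,0.028],0.0],[[0,0.006,0],[0.004,-0.003,0.033],0.0],[[0,0.006,0],[0.004,-0.003,0.033],0.0],[[0,0.006,0],[0.004,-0.003,0.033],0.4],[[0,0.006,0],[0.004,-0.003,0.033],0.4],[[0,0.006,0],[0.004,-0.003,0.033],0.4],[[0,0.006,0],[0.004,-0.003,0.0],0.4],[[0,0.006,0],[0.004,-0.003,-0.05],0.4],[[0,0.006,0],[0.004,-0.003,-0.11],0.35]]'; python3 -c "
from h import *
rel();snap('top','t2');crop('t2',235,140,405,262,4.7,'c8')"
```

```text
clock: 17.15
tool_pos: [0.4126, 0.3755, 0.1602]
eef_rot: [0.966, 0.259, -0.002, -0.0]
contact_force: [0.5, 0.8, -0.5]
opening: 0.356
clk 17.15 tcp [0.4126 0.3755 0.1602] toolx [ 0.866  0.5   -0.004] tooly [ 0.5   -0.866 -0.001] z [-0.004 -0.001 -1.   ] open 0.356 F [ 0.5  0.8 -0.5]
```

View pics/c8.png

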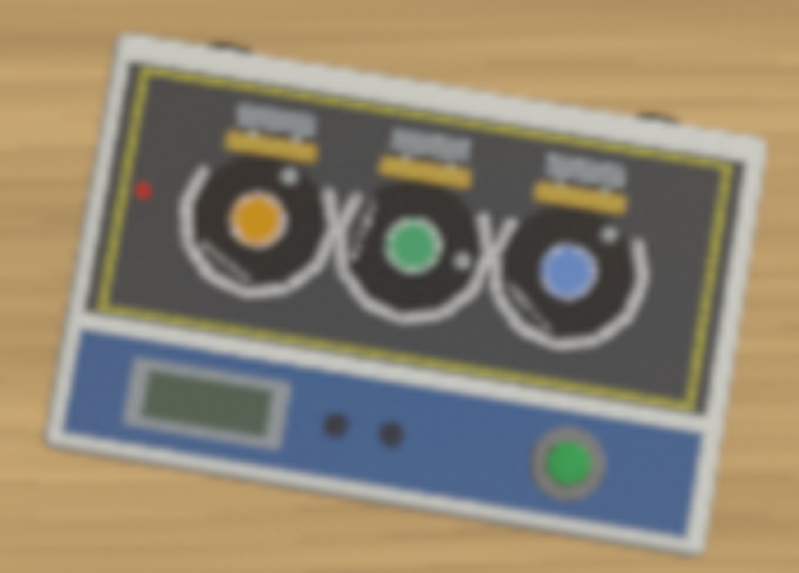

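Three glasses: amber (258,219), green (413,245), blue (568,271). Pins: (289,175), (461,260), (609,234).

```bash
python3 - <<'E'
from fit import *
g=px2w('t2',C([(258,219),(413,245),(568,271)],235,140,4.7),.063);p=px2w('t2',C([(289,175),(461,260),(609,234)],235,140,4.7),.076)
for a,b in zip(g,p):
    d=(b-a)[:2];phi=np.degrees(np.arctan2(d[1],d[0]));print(a.round(4),b.round(4),'rho',np.linalg.norm(d).round(4),'phi',phi.round(1),'tool yaw',(phi+90).round(1),'alpha',(phi+10.1+180).round(1))
    q=a[:2]+.028*d/np.linalg.norm(d);print(q.round(4))
    if a is g[0]: rel([*q,.11],np.radians(phi+90))
for A in range(8,81,8):
    x=np.radians(A);print(A,x.round(3),(-.028*np.sin(x)).round(4),(.028*(np.cos(x)-1)).round(4))
E
```

```text
[0.5742 0.0897 0.063 ] [0.5958 0.0721 0.076 ] rho 0.0279 phi -39.2 tool yaw 50.8 alpha 150.9
[0.5959 0.072 ]
[0.5592 0.0071 0.063 ] [ 0.5495 -0.0183  0.076 ] rho 0.0272 phi -110.8 tool yaw -20.8 alpha 79.3
[ 0.5492 -0.0191]
[ 0.5442 -0.0752  0.063 ] [ 0.5623 -0.0964  0.076 ] rho 0.0279 phi -49.6 tool yaw 40.4 alpha 140.5
[ 0.5623 -0.0965]
8 0.14 -0.0039 -0.0003
16 0.279 -0.0077 -0.0011
24 0.419 -0.0114 -0.0024
32 0.559 -0.0148 -0.0043
40 0.698 -0.018 -0.0066
48 0.838 -0.0208 -0.0093
56 0.977 -0.0232 -0.0123
64 1.117 -0.0252 -0.0157
72 1.257 -0.0266 -0.0193
80 1.396 -0.0276 -0.0231
```

```bash
python3 -c "
from h import *
rel([.5959,.072,.125],np.radians(50.8))"
```

```text
clk 17.2 tcp [0.4151 0.3794 0.168 ] toolx [0.866 0.499 0.009] tooly [ 0.5   -0.866 -0.006] z [ 0.005  0.009 -1.   ] open 0.348 F [0.4 0.9 4.2]
shift [0.0027 0.3568 0.0411]
rotvec [-0.0038 -0.01   -0.3636]
```

```bash
python3 -m pendant '[[[0,0,-0.1],[0,0.04,0],0.35],[[0,0,-0.2],[0,0.085,0],0.35],[[0,0,-0.3],[0.001,0.13,0],0.35],[[0,0,-0.364],[0.001,0.175,0],0.35],[[0,0,-0.364],[0.002,0.22,0],0.35],[[0,0,-0.364],[0.002,0.265,0],0.35],[[0,0,-0.364],[0.002,0.31,0.01],0.35],[[-0.004,-0.005,-0.364],[0.0027,0.357,0.025],0.35],[[-0.004,-0.005,-0.364],[0.0027,0.357,0.035],0.35],[[-0.004,-0.005,-0.364],[0.0027,0.357,0.035],0.35]]'; python3 -m pendant '[[[0,0,0],[0,0,0],0.35],[[0,0,0],[0,0,0],0.35],[[0,0,0],[0,0,0],0.35]]'; python3 -c "
from h import *
rel([.5959,.072,.073],np.radians(50.8))"
```

```text
clock: 18.2
tool_pos: [0.5929, 0.0663, 0.1219]
eef_rot: [0.904, 0.428, -0.004, 0.002]
contact_force: [-0.9, 1.1, 0.5]
opening: 0.354
clock: 18.5
tool_pos: [0.5936, 0.0699, 0.1244]
eef_rot: [0.903, 0.43, -0.002, 0.002]
contact_force: [-0.6, 1.3, 0.2]
opening: 0.346
clk 18.5 tcp [0.5936 0.0699 0.1244] toolx [ 0.63   0.777 -0.005] tooly [ 0.777 -0.63   0.001] z [-0.002 -0.005 -1.   ] open 0.346 F [-0.6  1.3  0.2]
shift [0.0034 0.0004 0.0514]
rotvec [0.0013 0.0052 0.0029]
```

Descend around pin 1 and look from the side before closing.

```bash
python3 -m pendant '[[[0,0.005,0],[0.003,0,0.02],0.35],[[0,0.005,0],[0.003,0,0.045],0.35],[[0,0.005,0],[0.003,0,0.051],0.35],[[0,0.005,0],[0.003,0,0.051],0.35],[[0,0.005,0],[0.003,0,0.051],0.0],[[0,0.005,0],[0.003,0,0.051],0.0],[[0,0.005,0],[0.003,0,0.051],0.0],[[0,0.005,0],[0.003,0,0.051],0.0]]' 15; python3 -c "
from h import *
rel([.5959,.072,.073],np.radians(50.8));snap('side','s7');crop('s7',260,150,360,225,7,'c9')"
```

```text
clock: 19.3
tool_pos: [0.5964, 0.0705, 0.0734]
eef_rot: [0.903, 0.429, 0.001, 0.001]
contact_force: [0.4, 1.3, 2.1]
opening: 0.077
clk 19.3 tcp [0.5964 0.0705 0.0734] toolx [0.632 0.775 0.001] tooly [ 0.775 -0.632  0.002] z [ 0.002 -0.001 -1.   ] open 0.077 F [0.4 1.3 2.1]
shift [ 0.0008 -0.0013  0.0004]
rotvec [ 0.0023 -0.0006  0.0002]
```

View pics/c9.png

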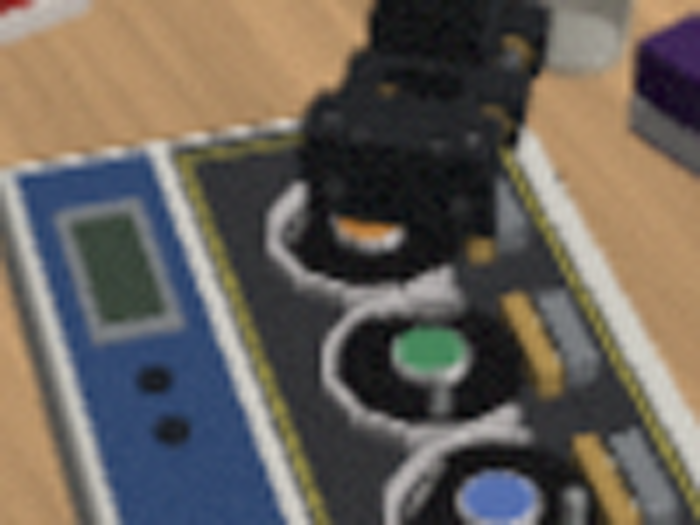

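Opening 6.8 mm matches the 8 mm pin (the 16 mm knob read 15). Turn along the arc.

```bash
python3 -m pendant '[[[0,0,0.14],[-0.0039,-0.0003,0],0],[[0,0,0.279],[-0.0077,-0.0011,0],0],[[0,0,0.419],[-0.0114,-0.0024,0],0],[[0,0,0.559],[-0.0148,-0.0043,0],0],[[0,0,0.698],[-0.018,-0.0066,0],0],[[0,0,0.838],[-0.0208,-0.0093,0],0],[[0,0,0.977],[-0.0232,-0.0123,0],0],[[0,0,1.117],[-0.0252,-0.0157,0],0],[[0,0,1.257],[-0.0266,-0.0193,0],0],[[0,0,1.396],[-0.0276,-0.0231,0],0]]';python3 -m pendant '[[[0,0,0],[0,0,0],0],[[0,0,0],[0,0,0],0]]'; python3 - <<'E'
from h import *
a=np.radians(50.8-80);c=np.array([.5742,.0897]);q=c+.028*np.array([np.sin(a),-np.cos(a)]);rel([*q,.073],a)
E
```

```text
clock: 20.35
tool_pos: [0.5603, 0.0638, 0.0734]
eef_rot: [0.967, -0.254, 0.001, 0.0]
contact_force: [-0.7, 0.9, 4.8]
opening: 0.078
clock: 20.55
tool_pos: [0.5596, 0.0643, 0.0733]
eef_rot: [0.968, -0.251, 0.0, 0.001]
contact_force: [-2.9, 1.0, 6.8]
opening: 0.072
clk 20.55 tcp [0.5596 0.0643 0.0733] toolx [ 0.874 -0.486  0.   ] tooly [-0.486 -0.874  0.001] z [-0.    -0.001 -1.   ] open 0.072 F [-2.9  1.   6.8]
shift [ 0.0003 -0.0013  0.0003]
rotvec [ 0.0013 -0.0004  0.0026]
```

```bash
python3 -m pendant '[[[0,0,0.14],[-0.0039,-0.001,0],0],[[0,0,0.279],[-0.0077,-0.002,0],0],[[0,0,0.419],[-0.0114,-0.003,0],0],[[0,0,0.559],[-0.0148,-0.005,0],0],[[0,0,0.698],[-0.018,-0.0072,0],0],[[0,0,0.838],[-0.0208,-0.01,0],0],[[0,0,0.977],[-0.0232,-0.013,0],0],[[0,0,1.117],[-0.0252,-0.0165,0],0],[[0,0,1.239],[-0.0265,-0.0198,0],0],[[0,0,1.239],[-0.0265,-0.0198,0],0]]';python3 -m pendant '[[[0,0,0],[0,0,0],0.0],[[0,0,0],[0,0,0],0.3],[[0,0,0],[0,0,0],0.3],[[0,0,0],[0,0,0],0.3],[[0,0,0],[0,0,-0.02],0.35],[[0,0,0],[0,0,-0.045],0.35],[[0,0,0],[0,0,-0.045],0.35]]'; python3 - <<'E'
from h import *
rel([.5492,-.0191,.125],np.radians(-20.8))
E
```

```text
clock: 21.55
tool_pos: [0.5465, 0.0953, 0.0733]
eef_rot: [-0.642, 0.767, -0.0, 0.0]
contact_force: [-2.4, 1.8, 8.4]
opening: 0.078
clock: 22.25
tool_pos: [0.5483, 0.0937, 0.1197]
eef_rot: [-0.642, 0.767, -0.002, 0.001]
contact_force: [-0.1, 0.0, 0.5]
opening: 0.35
clk 22.25 tcp [0.5483 0.0937 0.1197] toolx [-0.177 -0.984  0.   ] tooly [-0.984  0.177 -0.005] z [ 0.005 -0.001 -1.   ] open 0.35 F [-0.1  0.   0.5]
shift [ 0.1109 -0.0208 -0.0051]
rotvec [-0.0038 -0.0034 -1.3852]
```

Filter 1 is turned. On to pin 2.

```bash
python3 -m pendant '[[[0,0,-0.14],[0.011,-0.002,0],0.35],[[0,0,-0.28],[0.022,-0.004,0],0.35],[[0,0,-0.42],[0.033,-0.006,0],0.35],[[0,0,-0.56],[0.044,-0.008,0],0.35],[[0,0,-0.7],[0.055,-0.01,0],0.35],[[0,0,-0.84],[0.066,-0.012,0],0.35],[[0,0,-0.98],[0.077,-0.014,0],0.35],[[0,0,-1.12],[0.088,-0.016,0],0.35],[[0,0,-1.26],[0.1,-0.019,0],0.35],[[-0.004,-0.003,-1.385],[0.111,-0.021,0],0.35]]';python3 -m pendant '[[[0,0,0],[0,0,0],0.35],[[0,0,0],[0,0,0],0.35],[[0,0,0],[0,0,0],0.35]]'; python3 - <<'E'
from h import *
rel([.5492,-.0191,.073],np.radians(-20.8))
snap('side','s8')
E
```

```text
clock: 23.25
tool_pos: [0.5471, -0.0201, 0.1168]
eef_rot: [0.984, -0.178, -0.003, 0.001]
contact_force: [0.7, 0.4, 0.1]
opening: 0.349
clock: 23.55
tool_pos: [0.5476, -0.0182, 0.1174]
eef_rot: [0.983, -0.181, -0.002, 0.001]
contact_force: [-0.9, -1.0, -0.6]
opening: 0.346
clk 23.55 tcp [ 0.5476 -0.0182  0.1174] toolx [ 0.934 -0.356 -0.004] tooly [-0.356 -0.934  0.002] z [-0.005 -0.    -1.   ] open 0.346 F [-0.9 -1.  -0.6]
shift [0.002  0.0001 0.0444]
rotvec [ 0.0021  0.0044 -0.0009]
```

```bash
python3 -m pendant '[[[0,0.004,0],[0.002,0,0.02],0.35],[[0,0.004,0],[0.002,0,0.04],0.35],[[0,0.004,0],[0.002,0,0.044],0.35],[[0,0.004,0],[0.002,0,0.044],0.35],[[0,0.004,0],[0.002,0,0.044],0.0],[[0,0.004,0],[0.002,0,0.044],0.0],[[0,0.004,0],[0.002,0,0.044],0.0],[[0,0.004,0],[0.002,0,0.044],0.0]]' 15; python3 - <<'E'
from h import *
rel([.5492,-.0191,.073],np.radians(-20.8))
E
```

```text
clock: 24.4
tool_pos: [0.5495, -0.0201, 0.0743]
eef_rot: [0.984, -0.181, 0.0, 0.001]
contact_force: [-1.2, 0.6, 4.8]
opening: 0.082
clk 24.4 tcp [ 0.5495 -0.0201  0.0743] toolx [ 0.935 -0.355  0.001] tooly [-0.355 -0.935  0.003] z [-0.    -0.003 -1.   ] open 0.082 F [-1.2  0.6  4.8]
shift [-0.0006 -0.0008  0.0013]
rotvec [ 0.0025 -0.0007 -0.0001]
```

```bash
python3 -m pendant '[[[0,0,0.14],[-0.0039,-0.0003,0],0],[[0,0,0.279],[-0.0077,-0.0011,0],0],[[0,0,0.419],[-0.0114,-0.0024,0],0],[[0,0,0.559],[-0.0148,-0.0043,0],0],[[0,0,0.698],[-0.018,-0.0066,0],0],[[0,0,0.838],[-0.0208,-0.0093,0],0],[[0,0,0.977],[-0.0232,-0.0123,0],0],[[0,0,1.117],[-0.0252,-0.0157,0],0],[[0,0,1.257],[-0.0266,-0.0193,0],0],[[0,0,1.384],[-0.0275,-0.0228,0],0]]';python3 -m pendant '[[[0,0,0],[0,0,0],0.0],[[0,0,0],[0,0,0],0.0],[[0,0,0],[0,0,0],0.3],[[0,0,0],[0,0,0],0.3],[[0,0,0],[0,0,0],0.3],[[0,0,0],[0,0,-0.02],0.35],[[0,0,0],[0,0,-0.045],0.35],[[0,0,0],[0,0,-0.045],0.35]]'; python3 - <<'E'
from h import *
rel([.5623,-.0965,.125],np.radians(40.4))
E
```

```text
clock: 25.4
tool_pos: [0.5313, 0.0112, 0.0742]
eef_rot: [-0.64, 0.768, -0.001, -0.001]
contact_force: [-2.1, 0.1, 5.1]
opening: 0.079
clock: 26.2
tool_pos: [0.5336, 0.0109, 0.1209]
eef_rot: [-0.642, 0.767, -0.002, 0.001]
contact_force: [0.8, 0.5, 0.2]
opening: 0.351
clk 26.2 tcp [0.5336 0.0109 0.1209] toolx [-0.176 -0.984  0.002] tooly [-0.984  0.176 -0.004] z [ 0.004 -0.002 -1.   ] open 0.351 F [0.8 0.5 0.2]
shift [ 0.1007 -0.0471 -0.0037]
rotvec [ 1.0000e-04 -6.2000e-03 -2.4526e+00]
```

```bash
python3 -m pendant '[[[0,0,-0.145],[0.01,-0.005,0],0.35],[[0,0,-0.29],[0.02,-0.01,0],0.35],[[0,0,-0.435],[0.03,-0.015,0],0.35],[[0,0,-0.58],[0.04,-0.02,0],0.35],[[0,0,-0.725],[0.05,-0.025,0],0.35],[[0,0,-0.87],[0.06,-0.03,0],0.35],[[0,0,-1.015],[0.07,-0.035,0],0.35],[[0,0,-1.16],[0.08,-0.04,0],0.35],[[0,0,-1.305],[0.09,-0.045,0],0.35],[[0,0,-1.4],[0.1,-0.047,0],0.35]]'; python3 -c "
from h import *
rel([.5623,-.0965,.125],np.radians(40.4))"
```

```text
clock: 27.2
tool_pos: [0.5606, -0.0962, 0.118]
eef_rot: [0.985, -0.17, -0.0, 0.001]
contact_force: [-0.4, -0.3, -0.2]
opening: 0.35
clk 27.2 tcp [ 0.5606 -0.0962  0.118 ] toolx [ 0.942 -0.336 -0.001] tooly [-0.336 -0.942  0.002] z [-0.001 -0.002 -1.   ] open 0.35 F [-0.4 -0.3 -0.2]
shift [ 0.0017 -0.0003 -0.007 ]
rotvec [ 0.0018  0.0017 -1.0477]
```

```bash
python3 -m pendant '[[[0,0,-0.14],[0.001,0,0],0.35],[[0,0,-0.28],[0.001,0,0],0.35],[[0,0,-0.42],[0.001,0,0],0.35],[[0,0,-0.56],[0.001,0,0],0.35],[[0,0,-0.7],[0.001,0,0],0.35],[[0,0,-0.84],[0.001,0,0],0.35],[[0,0,-0.98],[0.001,0,0],0.35],[[0.002,0.002,-1.04],[0.001,0,0],0.35],[[0.002,0.002,-1.04],[0.001,0,0],0.35],[[0.002,0.002,-1.04],[0.001,0,0],0.35]]'; python3 -c "
from h import *
rel([.5623,-.0965,.073],np.radians(40.4))"
```

```text
clock: 28.2
tool_pos: [0.5612, -0.0959, 0.1183]
eef_rot: [0.941, 0.339, -0.0, -0.0]
contact_force: [0.0, -0.2, -0.1]
opening: 0.347
clk 28.2 tcp [ 0.5612 -0.0959  0.1183] toolx [ 0.77   0.637 -0.   ] tooly [ 0.637 -0.77  -0.   ] z [-0.  0. -1.] open 0.347 F [ 0.  -0.2 -0.1]
shift [0.0005 0.0012 0.0453]
rotvec [-0.0002  0.0001 -0.0139]
```

```bash
python3 -m pendant '[[[0,0,-0.014],[0.0005,0.001,0.02],0.35],[[0,0,-0.014],[0.0005,0.001,0.04],0.35],[[0,0,-0.014],[0.0005,0.001,0.045],0.35],[[0,0,-0.014],[0.0005,0.001,0.045],0.35],[[0,0,-0.014],[0.0005,0.001,0.045],0.0],[[0,0,-0.014],[0.0005,0.001,0.045],0.0],[[0,0,-0.014],[0.0005,0.001,0.045],0.0],[[0,0,-0.014],[0.0005,0.001,0.045],0.0]]' 15; python3 - <<'E'
from h import *
rel([.5623,-.0965,.073],np.radians(40.4))
E
```

```text
clock: 29.0
tool_pos: [0.5629, -0.0964, 0.0745]
eef_rot: [0.938, 0.346, 0.001, 0.001]
contact_force: [-0.2, -0.7, 3.0]
opening: 0.079
clk 29.0 tcp [ 0.5629 -0.0964  0.0745] toolx [0.76  0.649 0.001] tooly [ 0.649 -0.76   0.002] z [ 0.002 -0.001 -1.   ] open 0.079 F [-0.2 -0.7  3. ]
shift [-0.0006 -0.0003  0.0015]
rotvec [ 0.0016 -0.001   0.0018]
```

```bash
python3 -m pendant '[[[0,0,0.14],[-0.0039,-0.0003,0],0],[[0,0,0.279],[-0.0077,-0.0011,0],0],[[0,0,0.419],[-0.0114,-0.0024,0],0],[[0,0,0.559],[-0.0148,-0.0043,0],0],[[0,0,0.698],[-0.018,-0.0066,0],0],[[0,0,0.838],[-0.0208,-0.0093,0],0],[[0,0,0.977],[-0.0232,-0.0123,0],0],[[0,0,1.117],[-0.0252,-0.0157,0],0],[[0,0,1.257],[-0.0266,-0.0193,0],0],[[0,0,1.396],[-0.0276,-0.0231,0],0]]';python3 -m pendant '[[[0,0,0],[0,0,0],0],[[0,0,0],[0,0,0],0]]'; python3 - <<'E'
from h import *
a=np.radians(40.4-80);c=np.array([.5442,-.0752]);q=c+.028*np.array([np.sin(a),-np.cos(a)]);rel([*q,.073],a)
E
```

```text
clock: 30.0
tool_pos: [0.5265, -0.0975, 0.0745]
eef_rot: [0.94, -0.341, 0.001, 0.001]
contact_force: [-1.7, -1.2, 3.0]
opening: 0.077
clock: 30.2
tool_pos: [0.5259, -0.097, 0.0744]
eef_rot: [0.942, -0.336, -0.0, 0.001]
contact_force: [-3.1, -0.5, 7.9]
opening: 0.075
clk 30.2 tcp [ 0.5259 -0.097   0.0744] toolx [ 0.774 -0.633  0.001] tooly [-0.633 -0.774  0.002] z [-0.001 -0.001 -1.   ] open 0.075 F [-3.1 -0.5  7.9]
shift [ 0.0002 -0.0005  0.0014]
rotvec [ 0.0015 -0.0005  0.0057]
```

```bash
python3 -m pendant '[[[0,0,0.14],[-0.0039,-0.0005,0],0],[[0,0,0.279],[-0.0077,-0.0015,0],0],[[0,0,0.419],[-0.0114,-0.0028,0],0],[[0,0,0.559],[-0.0148,-0.0048,0],0],[[0,0,0.698],[-0.018,-0.007,0],0],[[0,0,0.838],[-0.0208,-0.0098,0],0],[[0,0,0.977],[-0.0232,-0.0128,0],0],[[0,0,1.056],[-0.0244,-0.0147,0],0],[[0,0,1.056],[-0.0244,-0.0147,0],0],[[0,0,1.056],[-0.0244,-0.0147,0],0]]';python3 -m pendant '[[[0,0,0],[0,0,0],0.3],[[0,0,0],[0,0,0],0.3],[[0,0,0],[0,0,0],0.3],[[0,0,0],[0,0,-0.02],0.35],[[0,0,0],[0,0,-0.06],0.5],[[0,0,0],[0,0,-0.1],0.6],[[0,0,0],[0,0,-0.1],0.6]]'; python3 - <<'E'
from h import *
rel([.515,-.398,.17],np.radians(-85.8))
E
```

```text
clock: 31.2
tool_pos: [0.5168, -0.0692, 0.0744]
eef_rot: [-0.645, 0.765, 0.0, 0.0]
contact_force: [-1.5, 0.6, 7.4]
opening: 0.08
clock: 31.9
tool_pos: [0.5201, -0.0703, 0.178]
eef_rot: [-0.643, 0.766, -0.004, 0.003]
contact_force: [0.7, -0.2, -0.9]
opening: 0.586
clk 31.9 tcp [ 0.5201 -0.0703  0.178 ] toolx [-0.173 -0.985 -0.001] tooly [-0.985  0.173 -0.01 ] z [ 0.01  -0.001 -1.   ] open 0.586 F [ 0.7 -0.2 -0.9]
shift [ 0.3237 -0.0515  0.0083]
rotvec [-0.0099 -0.0006 -0.247 ]
```

```bash
python3 -m pendant '[[[0,0,-0.05],[0.04,-0.006,0],0.6],[[0,0,-0.1],[0.08,-0.013,0],0.6],[[0,0,-0.15],[0.12,-0.02,0],0.6],[[0,0,-0.2],[0.16,-0.026,0],0.6],[[0,0,-0.247],[0.2,-0.032,0],0.6],[[0,0,-0.247],[0.24,-0.038,0],0.6],[[0,0,-0.247],[0.28,-0.045,0],0.6],[[-0.01,0,-0.247],[0.315,-0.05,0.008],0.6],[[-0.01,0,-0.247],[0.3237,-0.0515,0.008],0.6],[[-0.01,0,-0.247],[0.3237,-0.0515,0.008],0.6]]';python3 -m pendant '[[[0,0,0],[0,0,0],0.6],[[0,0,0],[0,0,0],0.6],[[0,0,0],[0,0,0],0.6]]'; python3 - <<'E'
from h import *
rel([.515,-.398,.063],np.radians(-85.8))
snap('top','t3');snap('side','s9')
crop('t3',235,140,405,262,3.2,'a');crop('s9',280,230,500,400,2.3,'b')
a=cv2.imread('pics/a.png');b=cv2.imread('pics/b.png');h=max(len(a),len(b));w=400
a=cv2.copyMakeBorder(a,0,0,0,max(0,b.shape[1]-a.shape[1]),0);b=cv2.copyMakeBorder(b,0,0,0,max(0,a.shape[1]-b.shape[1]),0)
o=np.vstack([a,b]);print(a.shape,b.shape);o=o if len(o)<=600 else cv2.copyMakeBorder(np.hstack([a,b[:len(a)]])[:,:800],0,0,0,0,0);o=np.vstack([a,b]);cv2.imwrite('pics/c10.png',o[:600])
E
```

```text
clock: 32.9
tool_pos: [0.5105, -0.3989, 0.1647]
eef_rot: [0.732, -0.682, -0.004, 0.003]
contact_force: [-0.2, 0.8, 0.5]
opening: 0.601
clock: 33.2
tool_pos: [0.5124, -0.3957, 0.1662]
eef_rot: [0.733, -0.68, -0.004, 0.003]
contact_force: [-0.2, -0.2, -0.9]
opening: 0.598
clk 33.2 tcp [ 0.5124 -0.3957  0.1662] toolx [ 0.075 -0.997 -0.002] tooly [-0.997 -0.075  0.009] z [-0.009  0.001 -1.   ] open 0.598 F [-0.2 -0.2 -0.9]
shift [ 0.0027 -0.0034  0.1032]
rotvec [0.0088 0.0016 0.0022]
(390, 544, 3) (391, 544, 3)
```

View pics/c10.png

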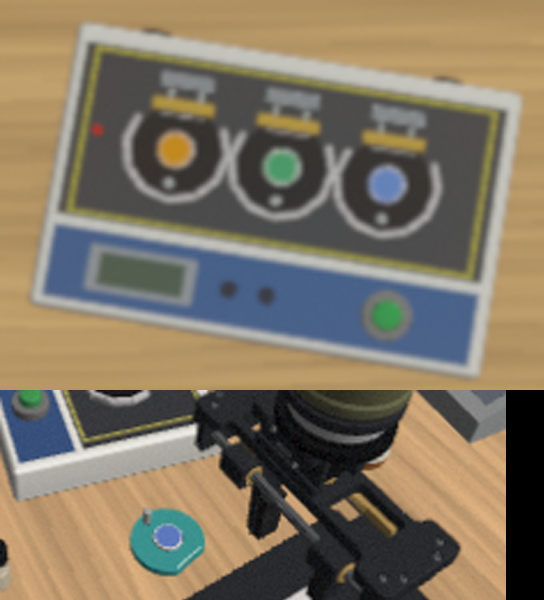

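c10: all three pins now point to −x at (168,183), (276,201) and (381,219), with the bars in. Check the angles numerically, and check whether the hood or caps have moved since the start.

```bash
python3 - <<'E'
from fit import *
g=px2w('t3',C([(176,149),(282,167.5),(387,185)],235,140,3.2),.063);p=px2w('t3',C([(168,183),(276,201),(381,219)],235,140,3.2),.076)
for a,b in zip(g,p):
    d=(b-a)[:2];print('pin local angle err',((np.degrees(np.arctan2(d[1],d[0]))+10.1+360)%360-180).round(1),np.linalg.norm(d).round(4))
I=lambda n:cv2.imread(f'pics/{n}.png').astype(int)
for a,b,box in(('s0','s8',(310,280,475,400)),('s0','s9',(310,340,400,400)),('t2','t3',(155,190,205,270))):
    x0,y0,x1,y1=box;d=np.abs(I(a)-I(b)).sum(2)[y0:y1,x0:x1];print(a,b,(d>60).sum(),d.size)
    if (d>60).any(): yy,xx=np.where(d>60);print(x0+xx.min(),x0+xx.max(),y0+yy.min(),y0+yy.max())
# edges of bars: gold pixels, fit angle
im=cv2.imread('pics/t3.png')[:,:,::-1].astype(int)
m=((im[...,0]>150)&(im[...,2]<80)&(im[...,1]>90)&(im[...,1]<180)).astype(np.uint8);m[:140]=0;m[262:]=0;m[:,:240]=0;m[:,400:]=0
for f in('t2','t3'):
    im=cv2.imread(f'pics/{f}.png')[:,:,::-1].astype(float);
    c=np.load(f'pics/{f}.npz')
    R=Ro.from_euler('z',-10.11,degrees=True).as_matrix()
    # sample profile along photometer x through bar at each nest
    for k,y in enumerate((.084,0,-.084)):
        prof=[]
        xs=np.arange(.045,.085,.001)
        for x in xs:
            P=[R@[x,y+o,0]+[.5350,.0112,.062] for o in np.arange(-.018,.019,.004)]
            uv=w2px(f,P).astype(np.float32);v=cv2.remap(im.astype(np.float32),uv[:,0].reshape(1,-1),uv[:,1].reshape(1,-1),cv2.INTER_LINEAR)[0]
            prof.append((v[:,0]-v[:,2]).mean())
        prof=np.array(prof);prof-=prof.min();w=prof*(prof>.5*prof.max());print(f,k+1,'bar x centroid',((w*xs).sum()/w.sum()*1e3).round(2))
E
```

```text
pin local angle err -0.5 0.0284
pin local angle err 0.3 0.0277
pin local angle err -1.8 0.0281
s0 s8 0 19800
s0 s9 362 5400
310 399 340 399
t2 t3 502 4000
155 176 227 269
t2 1 bar x centroid 64.09
t2 2 bar x centroid 64.41
t2 3 bar x centroid 64.0
t3 1 bar x centroid 59.49
t3 2 bar x centroid 59.42
t3 3 bar x centroid 59.01
```

All three bars came in about 5 mm, so the flats are seated. Now check the hood from close by.

```bash
python3 -m pendant '[[[0.009,0.001,0.002],[0.002,-0.003,0.03],0.6],[[0.009,0.001,0.002],[0.002,-0.003,0.065],0.6],[[0.009,0.001,0.002],[0.002,-0.003,0.065],0.6],[[0.009,0.001,0.002],[0.002,-0.003,0.065],0.6]]'; python3 - <<'E'
from h import *
rel([.515,-.398,.063],np.radians(-85.8))
snap('side','s10');snap('top','t4')
crop('s10',300,260,500,400,2.6,'a');crop('t4',430,130,540,285,2.35,'b')
a=cv2.imread('pics/a.png');b=cv2.imread('pics/b.png');print(a.shape,b.shape)
b=b[:len(a)];b=cv2.copyMakeBorder(b,0,len(a)-len(b),0,0,0);cv2.imwrite('pics/c11.png',np.hstack([a,b]))
E
```

```text
clock: 33.7
tool_pos: [0.5142, -0.3989, 0.1011]
eef_rot: [0.732, -0.681, -0.0, 0.0]
contact_force: [0.8, 1.3, 1.1]
opening: 0.601
clk 33.7 tcp [ 0.5142 -0.3989  0.1011] toolx [ 0.071 -0.997 -0.   ] tooly [-0.997 -0.071  0.001] z [-0.001  0.    -1.   ] open 0.601 F [0.8 1.3 1.1]
shift [-0.0008 -0.0009  0.0381]
rotvec [ 0.0009  0.0004 -0.002 ]
(364, 520, 3) (364, 258, 3)
```

View pics/c11.png

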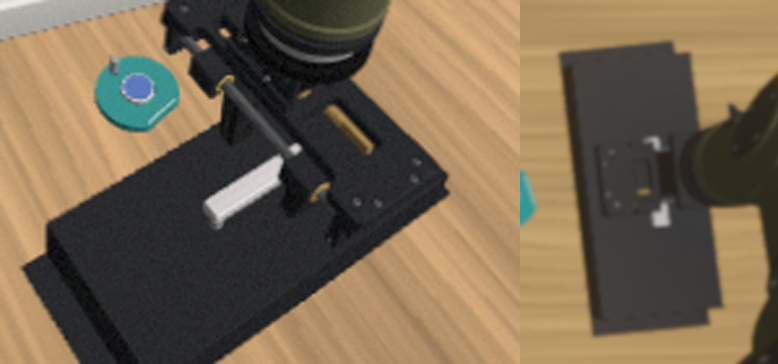

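The hood is where it was first measured and the handle lies between the jaws. Grip it firmly.

```bash
python3 -m pendant '[[[0,0,0],[-0.0005,-0.001,0.015],0.6],[[0,0,0],[-0.0005,-0.001,0.03],0.6],[[0,0,0],[-0.0005,-0.001,0.038],0.6],[[0,0,0],[-0.0005,-0.001,0.038],0.0],[[0,0,0],[-0.0005,-0.001,0.038],0.0],[[0,0,0],[-0.0005,-0.001,0.038],0.0],[[0,0,0],[-0.0005,-0.001,0.038],0.0],[[0,0,0],[-0.0005,-0.001,0.038],0.0],[[0,0,0],[-0.0005,-0.001,0.038],0.0]]' 50; python3 -m pendant '[[[0,0,0],[0,0,-0.02],0.0],[[0,0,0],[0,0,-0.06],0.0],[[0,0,0],[0,0,-0.1],0.0],[[0,0,0],[0,0,-0.14],0.0],[[0,0,0],[0,0,-0.14],0.0],[[0,0,0],[0,0,-0.14],0.0]]';python3 - <<'E'
from h import *
rel([.5651,.0056,.20],np.radians(-10.1))
E
```

```text
clock: 34.7
tool_pos: [0.5153, -0.3982, 0.0633]
eef_rot: [0.732, -0.681, -0.0, -0.0]
contact_force: [0.0, 2.8, 2.8]
opening: 0.171
clock: 35.3
tool_pos: [0.5147, -0.3986, 0.2027]
eef_rot: [0.732, -0.682, -0.0, 0.0]
contact_force: [0.1, 0.2, -6.1]
opening: 0.172
clk 35.3 tcp [ 0.5147 -0.3986  0.2027] toolx [ 0.071 -0.998  0.   ] tooly [-0.998 -0.071  0.001] z [-0.001 -0.    -1.   ] open 0.172 F [ 0.1  0.2 -6.1]
shift [-0.3997 -0.0788  0.0025]
rotvec [ 8.0000e-04  2.0000e-04 -1.3238e+00]
```

```bash
python3 -m pendant '[[[0,0,-0.07],[-0.02,-0.004,0],0],[[0,0,-0.14],[-0.045,-0.009,0],0],[[0,0,-0.21],[-0.07,-0.014,0],0],[[0,0,-0.28],[-0.095,-0.019,0],0],[[0,0,-0.35],[-0.12,-0.024,0],0],[[0,0,-0.42],[-0.145,-0.029,0],0],[[0,0,-0.49],[-0.17,-0.034,0],0],[[0,0,-0.56],[-0.195,-0.039,0],0],[[0,0,-0.63],[-0.22,-0.044,0],0],[[0,0,-0.7],[-0.24,-0.048,0],0]]'; python3 - <<'E'
from h import *
rel([.5651,.0056,.20],np.radians(-10.1))
E
```

```text
clock: 36.3
tool_pos: [0.5452, -0.1535, 0.2014]
eef_rot: [0.922, -0.387, -0.002, 0.0]
contact_force: [-0.1, -0.9, -4.5]
opening: 0.172
clk 36.3 tcp [ 0.5452 -0.1535  0.2014] toolx [ 0.701 -0.713 -0.003] tooly [-0.713 -0.701  0.001] z [-0.003  0.001 -1.   ] open 0.172 F [-0.1 -0.9 -4.5]
shift [-0.0995 -0.1257  0.0016]
rotvec [ 5.000e-04  3.300e-03 -6.178e-01]
```

```bash
python3 -m pendant '[[[0,0,-0.08],[-0.013,-0.016,0],0],[[0,0,-0.16],[-0.026,-0.032,0],0],[[0,0,-0.24],[-0.039,-0.048,0],0],[[0,0,-0.32],[-0.052,-0.064,0],0],[[0,0,-0.4],[-0.065,-0.08,0],0],[[0,0,-0.48],[-0.078,-0.096,0],0],[[0,0,-0.56],[-0.091,-0.112,0],0],[[0.0005,0.003,-0.618],[-0.0995,-0.1257,0],0],[[0.0005,0.003,-0.618],[-0.0995,-0.1257,0],0],[[0.0005,0.003,-0.618],[-0.0995,-0.1257,0],0]]';python3 -m pendant '[[[0,0,0],[0,0,0],0],[[0,0,0],[0,0,0],0],[[0,0,0],[0,0,0.02],0],[[0,0,0],[0,0,0.045],0],[[0,0,0],[0,0,0.055],0],[[0,0,0],[0,0,0.055],0],[[0,0,0],[0,0,0.055],0]]'; python3 - <<'E'
from h import *
rel([.5651,.0056,.113],np.radians(-10.1))
snap('side','s11');snap('top','t5')
crop('s11',230,120,400,285,2.9,'a');crop('t5',230,130,410,270,1.7,'b')
a=cv2.imread('pics/a.png');b=cv2.imread('pics/b.png')
b=cv2.copyMakeBorder(b,0,len(a)-len(b),0,0,0);o=np.hstack([a,b]);print(o.shape);cv2.imwrite('pics/c12.png',o)
E
```

```text
clock: 37.3
tool_pos: [0.5668, 0.0025, 0.2026]
eef_rot: [0.996, -0.091, 0.001, 0.001]
contact_force: [-0.1, -1.6, -4.5]
opening: 0.169
clock: 38.0
tool_pos: [0.5675, 0.0028, 0.1483]
eef_rot: [0.996, -0.091, 0.002, 0.0]
contact_force: [0.8, 0.5, -3.9]
opening: 0.169
clk 38.0 tcp [0.5675 0.0028 0.1483] toolx [ 0.983 -0.181  0.004] tooly [-0.181 -0.983  0.   ] z [ 0.003 -0.001 -1.   ] open 0.169 F [ 0.8  0.5 -3.9]
shift [-0.003  -0.0023  0.0353]
rotvec [ 0.0005 -0.0036 -0.0062]
(478, 799, 3)
```

View pics/c12.png

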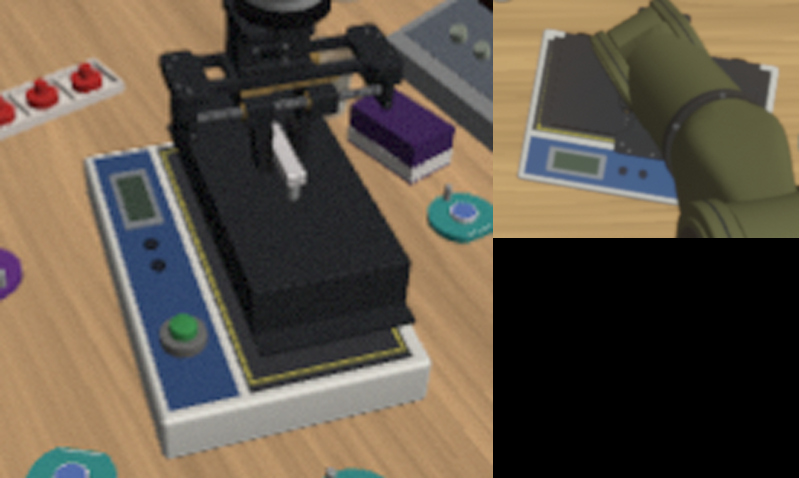

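c12: the hood is held level over the outline, all three caps stand in the tray, and the key is clear. Correct in the air, then lower.

```bash
python3 -m pendant '[[[0,-0.004,-0.006],[-0.003,-0.0035,0],0],[[0,-0.004,-0.006],[-0.003,-0.0035,0.01],0],[[0,-0.004,-0.006],[-0.003,-0.0035,0.02],0],[[0,-0.004,-0.006],[-0.003,-0.0035,0.02],0],[[0,-0.004,-0.006],[-0.003,-0.0035,0.02],0],[[0,-0.004,-0.006],[-0.003,-0.0035,0.02],0]]'; python3 - <<'E'
from h import *
rel([.5645,.007,.113],np.radians(-10.1))
r.snapshot('side')
rel([.5645,.007,.113],np.radians(-10.1))
E
```

```text
clock: 38.7
tool_pos: [0.5649, 0.0069, 0.1277]
eef_rot: [0.996, -0.088, -0.001, 0.0]
contact_force: [0.4, -0.7, -3.8]
opening: 0.168
clk 38.7 tcp [0.5649 0.0069 0.1277] toolx [ 0.985 -0.175 -0.001] tooly [-0.175 -0.985  0.001] z [-0.001 -0.    -1.   ] open 0.168 F [ 0.4 -0.7 -3.8]
shift [-0.0004  0.      0.0147]
rotvec [0.0006 0.0012 0.0003]
clk 38.75 tcp [0.565  0.007  0.1279] toolx [ 0.985 -0.175 -0.001] tooly [-0.175 -0.985  0.001] z [-0.001 -0.    -1.   ] open 0.168 F [ 0.3  0.9 -4. ]
shift [-0.0004  0.0001  0.0149]
rotvec [0.0006 0.0009 0.0002]
```

```bash
python3 -m pendant '[[[0,0,0],[-0.0004,0,0.005],0],[[0,0,0],[-0.0004,0,0.01],0],[[0,0,0],[-0.0004,0,0.0135],0],[[0,0,0],[-0.0004,0,0.015],0],[[0,0,0],[-0.0004,0,0.015],0],[[0,0,0],[-0.0004,0,0.015],0]]'; python3 - <<'E'
from h import *
rel([.5645,.007,.113],np.radians(-10.1))
E
```

```text
clock: 39.35
tool_pos: [0.5643, 0.0072, 0.1133]
eef_rot: [0.996, -0.088, -0.001, 0.0]
contact_force: [-1.5, -0.2, 3.5]
opening: 0.172
clk 39.35 tcp [0.5643 0.0072 0.1133] toolx [ 0.985 -0.175 -0.001] tooly [-0.175 -0.985  0.001] z [-0.001 -0.001 -1.   ] open 0.172 F [-1.5 -0.2  3.5]
shift [0.0002 0.0001 0.0003]
rotvec [0.0008 0.001  0.0005]
```

The hood is down at the right height with contact felt. Release, rise, and swing back to look.

```bash
python3 -m pendant '[[[0,0,0],[0,0,0],0.5],[[0,0,0],[0,0,0],0.5],[[0,0,0],[0,0,0],0.5],[[0,0,0],[0,0,0],0.5],[[0,0,0],[0,0,-0.03],0.5],[[0,0,0],[0,0,-0.07],0.5],[[0,0,0],[-0.02,0.03,-0.1],0.3],[[0,0,0],[-0.04,0.06,-0.1],0],[[0,0,0],[-0.06,0.1,-0.1],0],[[0,0,0],[-0.08,0.14,-0.1],0]]';python3 -m pendant '[[[0,0,0],[-0.01,0.04,0],0],[[0,0,0],[-0.02,0.08,0],0],[[0,0,0],[-0.03,0.12,0],0],[[0,0,0],[-0.03,0.12,0],0],[[0,0,0],[-0.03,0.12,0],0]]'; python3 - <<'E'
from h import *
rel([.4415,-.0735,.13])
snap('side','s12');snap('top','t6')
crop('s12',230,120,400,285,2.35,'a');crop('t6',235,135,405,265,2.35,'b')
a=cv2.imread('pics/a.png');b=cv2.imread('pics/b.png')
b=cv2.copyMakeBorder(b,0,len(a)-len(b),0,0,0);o=np.hstack([b,a]);print(o.shape);cv2.imwrite('pics/c13.png',o)
E
```

```text
clock: 40.35
tool_pos: [0.4605, -0.1177, 0.2134]
eef_rot: [0.996, -0.087, -0.0, 0.0]
contact_force: [0.5, -1.0, 0.1]
opening: 0.157
clock: 40.85
tool_pos: [0.4104, -0.2305, 0.2131]
eef_rot: [0.996, -0.089, -0.0, 0.0]
contact_force: [0.2, 0.1, -0.5]
opening: 0.006
clk 40.85 tcp [ 0.4104 -0.2305  0.2131] toolx [ 0.984 -0.178 -0.001] tooly [-0.178 -0.984  0.001] z [-0.001 -0.    -1.   ] open 0.006 F [ 0.2  0.1 -0.5]
shift [ 0.0028 -0.1601  0.083 ]
(388, 800, 3)
```

View pics/c13.png

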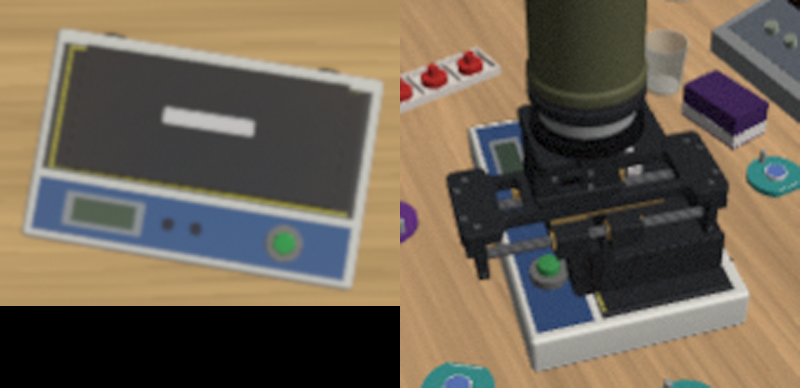

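The hood is down. Yellow shows on the left and near sides, so measure its offset in a closer crop.

```bash
python3 - <<'E'
from h import *
crop('t6',240,143,400,233,5,'c14')
i=cv2.imread('pics/c14.png');i=cv2.convertScaleAbs(i,alpha=1.5,beta=10);cv2.imwrite('pics/c14.png',i)
E
```

```text
(no output)
```

View pics/c14.png

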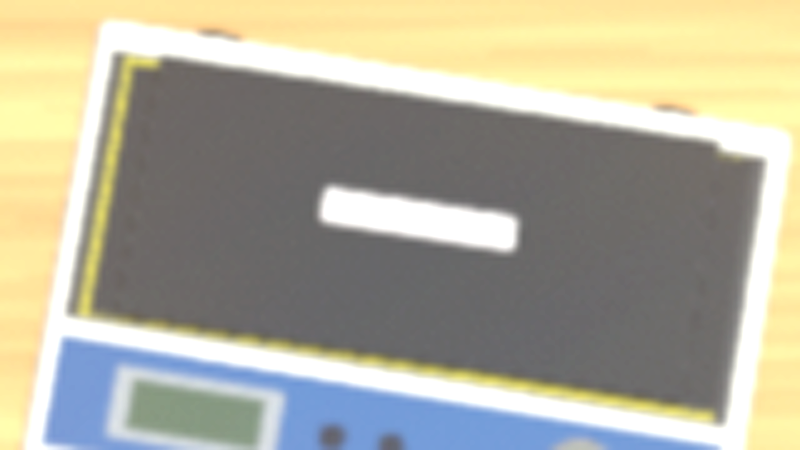

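```bash
python3 - <<'E'
from fit import *
R=Ro.from_euler('z',-10.11,degrees=True).as_matrix()[:2,:2];t=np.array([.5346,.0115])
K=lambda p,z:(px2w('t6',C(p,240,143,5),z)[:,:2]-t)@R
e=K([(324,204),(516,233)],.130);d=e[0]-e[1];print('handle ctr local mm',(e.mean(0)*1e3).round(1),'len',np.linalg.norm(d).round(4),'yaw err',np.degrees(np.arctan2(-d[0],d[1])).round(2))
print('yellow left',(K([(125,68),(86,313)],.05)*1e3).round(1).tolist())
print('flange left',(K([(132,72),(95,312)],.054)*1e3).round(1).tolist())
print('yellow near',(K([(150,322),(400,362),(700,414)],.05)*1e3).round(1).tolist())
# sharper: profiles of yellowness along local y across +y line and -y line; x line
im=cv2.imread('pics/t6.png')[:,:,::-1].astype(np.float32);im0=cv2.imread('pics/t0.png')[:,:,::-1].astype(np.float32)
def prof(im,f,pts):
    uv=w2px(f,[[*(R@p+t),.05] for p in pts]).astype(np.float32);v=cv2.remap(im,uv[:,0].reshape(1,-1),uv[:,1].reshape(1,-1),cv2.INTER_LINEAR)[0];return v[:,0]-v[:,2]
for nm,base in(('+y',lambda s,o:(.0+o,.1615+s)),('-y',lambda s,o:(.03+o,-.1615+s)),('-x',lambda s,o:(-.036+s,o*3)),('+x',lambda s,o:(.096+s,o*3))):
    S=np.arange(-.006,.0061,.001)
    for n,I,f in(('t0',im0,'t0'),('t6',im,'t6')):
        print(nm,n,[int(np.mean(prof(I,f,[base(s,o) for o in np.arange(-.03,.031,.006)]))) for s in S])
E
```

```text
handle ctr local mm [31.3 -2.7] len 0.0919 yaw err 0.71
yellow left [[92.2, 161.2], [-34.5, 158.8]]
flange left [[90.1, 156.6], [-33.5, 153.7]]
yellow near [[-33.7, 126.0], [-33.1, -2.1], [-34.3, -155.2]]
+y t0 [21, 30, 42, 54, 62, 62, 57, 48, 36, 24, 15, 10, 7]
+y t6 [21, 32, 46, 58, 66, 65, 59, 50, 37, 25, 16, 10, 7]
-y t0 [5, 5, 9, 16, 27, 39, 52, 59, 60, 56, 46, 35, 23]
-y t6 [4, 3, 3, 2, 2, 3, 3, 3, 3, 3, 3, 3, 3]
-x t0 [6, 7, 9, 14, 22, 35, 47, 55, 54, 46, 35, 23, 12]
-x t6 [6, 7, 9, 13, 21, 32, 44, 50, 50, 44, 34, 21, 11]
+x t0 [3, 7, 13, 24, 36, 48, 57, 59, 49, 36, 24, 16, 10]
+x t6 [3, 3, 3, 3, 3, 3, 3, 3, 3, 3, 4, 4, 5]
```

Measured: the hood sits about 3 mm toward −y and about 0.3° off the outline; it slipped in the grip on the way. There is ample time, so I regrasp, lift 7 mm, shift 3 mm in +y and set it down again.

```bash
python3 -m pendant '[[[0,0,0],[0.03,-0.04,0],0.5],[[0,0,0],[0.06,-0.08,0],0.5],[[0,0,0],[0.08,-0.12,0],0.5],[[0,0,0],[0.095,-0.16,0],0.5],[[0,0,0],[0.104,-0.2,0],0.5],[[0,0,0],[0.1095,-0.25,0],0.5],[[0,0,0],[0.1095,-0.26,0],0.5],[[0,0,0],[0.1095,-0.26,0.03],0.5],[[0,0,0],[0.1095,-0.26,0.06],0.5],[[0,0,0],[0.1095,-0.26,0.06],0.5]]';python3 -m pendant '[[[0,0,0],[0,0,0],0.5],[[0,0,0],[0,0,0],0.5],[[0,0,0],[0,0,0],0.5]]'; python3 - <<'E'
from h import *
rel([.5643,.0072,.1133],np.radians(-10.1))
E
```

```text
clock: 41.95
tool_pos: [0.5611, 0.0082, 0.1498]
eef_rot: [0.996, -0.086, -0.004, 0.001]
contact_force: [-0.8, -0.5, -0.4]
opening: 0.499
clock: 42.25
tool_pos: [0.5648, 0.0074, 0.1542]
eef_rot: [0.996, -0.088, 0.001, -0.0]
contact_force: [-0.1, 0.0, 0.1]
opening: 0.498
clk 42.25 tcp [0.5648 0.0074 0.1542] toolx [ 0.985 -0.175  0.001] tooly [-0.175 -0.985 -0.   ] z [ 0.001 -0.    -1.   ] open 0.498 F [-0.1  0.   0.1]
shift [-0.0005  0.0003  0.0409]
rotvec [-0.0002 -0.0012  0.0003]
```

```bash
python3 -m pendant '[[[0,0,0],[0,0,0.02],0.5],[[0,0,0],[0,0,0.035],0.5],[[0,0,0],[0,0,0.041],0.5],[[0,0,0],[0,0,0.041],0.0],[[0,0,0],[0,0,0.041],0.0],[[0,0,0],[0,0,0.041],0.0],[[0,0,0],[0,0,0.041],0.0],[[0,0,0],[0,0,0.041],0.0],[[0,0,0],[0,0,0.041],0.0]]' 50;python3 -m pendant '[[[0,0,0],[0,0,-0.004],0],[[0,0,0],[0,0,-0.008],0],[[0,0,0.005],[0,-0.0015,-0.008],0],[[0,0,0.005],[0,-0.003,-0.008],0],[[0,0,0.005],[0,-0.003,-0.008],0],[[0,0,0.005],[0,-0.003,-0.004],0],[[0,0,0.005],[0,-0.003,0],0],[[0,0,0.005],[0,-0.003,0.0005],0],[[0,0,0.005],[0,-0.003,0.0005],0]]'; python3 - <<'E'
from h import *
rel([.5643,.0072,.1133],np.radians(-10.1))
E
```

```text
clock: 43.15
tool_pos: [0.5643, 0.0072, 0.1125]
eef_rot: [0.996, -0.088, -0.0, 0.0]
contact_force: [-0.4, -0.7, 5.9]
opening: 0.169
clock: 44.05
tool_pos: [0.5645, 0.0102, 0.1125]
eef_rot: [0.996, -0.09, -0.0, 0.0]
contact_force: [-3.8, -0.8, 9.6]
opening: 0.168
clk 44.05 tcp [0.5645 0.0102 0.1125] toolx [ 0.984 -0.18  -0.   ] tooly [-0.18  -0.984  0.001] z [-0.    -0.001 -1.   ] open 0.168 F [-3.8 -0.8  9.6]
shift [ 0.0003  0.003  -0.0008]
rotvec [ 0.0009  0.0002 -0.0046]
```

```bash
python3 -m pendant '[[[0,0,0],[0,0,0],0.5],[[0,0,0],[0,0,0],0.5],[[0,0,0],[0,0,0],0.5],[[0,0,0],[0,0,0],0.5],[[0,0,0],[0,0,-0.03],0.5],[[0,0,0],[0,0,-0.07],0.5],[[0,0,0],[-0.02,0.03,-0.1],0.3],[[0,0,0],[-0.04,0.06,-0.1],0],[[0,0,0],[-0.06,0.1,-0.1],0],[[0,0,0],[-0.08,0.14,-0.1],0]]';python3 -m pendant '[[[0,0,0],[-0.01,0.04,0],0],[[0,0,0],[-0.02,0.08,0],0],[[0,0,0],[-0.03,0.12,0],0],[[0,0,0],[-0.03,0.12,0],0],[[0,0,0],[-0.03,0.12,0],0]]'; cat > chk.py <<'E'
from fit import *
import sys
R=Ro.from_euler('z',-10.11,degrees=True).as_matrix()[:2,:2];t=np.array([.5346,.0115])
def handle(f):
    g=cv2.imread(f'pics/{f}.png').astype(int);m=((g.min(2)>120)).astype(np.uint8);m[:160]=0;m[205:]=0;m[:,:290]=0;m[:,:][:,360:]=0
    n,l,s,c=cv2.connectedComponentsWithStats(m);k=min((j for j in range(1,n) if s[j,4]>80),key=lambda j:abs(c[j,0]-323)+abs(c[j,1]-186))
    ys,xs=np.where(l==k);(cx,cy),wh,an=cv2.minAreaRect(np.stack([xs,ys],1).astype(np.float32));vx,vy=cv2.fitLine(np.stack([xs,ys],1).astype(np.float32),cv2.DIST_L2,0,.01,.01)[:2].ravel()
    e=(px2w(f,[c[k]-15*np.array([vx,vy]),c[k]+15*np.array([vx,vy])],.13)[:,:2]-t)@R;d=e[0]-e[1];d=d*np.sign(d[1])
    print(f,'handle local mm',(e.mean(0)*1e3).round(2),'yaw',np.degrees(np.arctan2(-d[0],d[1])).round(2),s[k,4])
im=lambda f:cv2.imread(f'pics/{f}.png')[:,:,::-1].astype(np.float32)
def yl(f):
    I=im(f)
    for nm,base in(('+y',lambda s,o:(.0+o,.1615+s)),('-y',lambda s,o:(.03+o,-.1615+s)),('-x',lambda s,o:(-.036+s,o*3))):
        v=[]
        for s in np.arange(-.006,.0061,.002):
            uv=w2px(f,[[*(R@base(s,o)+t),.05] for o in np.arange(-.03,.031,.006)]).astype(np.float32);q=cv2.remap(I,uv[:,0].reshape(1,-1),uv[:,1].reshape(1,-1),cv2.INTER_LINEAR)[0];v.append(int((q[:,0]-q[:,2]).mean()))
        print(f,nm,v)
E
python3 - <<'E'
from chk import *
snap('top','t7');snap('side','s13')
for f in('t6','t7'): handle(f);yl(f)
I=im('t7');m=((I[...,1]>I[...,0]+50)&(I[...,1]>I[...,2]+40));m[:225]=0;m[255:]=0;m[:,:340]=0;m[:,370:]=0
ys,xs=np.where(m);k=px2w('t7',[(xs.mean(),ys.mean())],.072)[0];print('key',k.round(4),m.sum())
rel([*k[:2],.12],np.radians(-100.1))
E
```

```text
clock: 45.05
tool_pos: [0.4598, -0.1141, 0.2118]
eef_rot: [0.996, -0.09, -0.0, 0.0]
contact_force: [0.5, -1.2, -0.4]
opening: 0.16
clock: 45.55
tool_pos: [0.4092, -0.2267, 0.2115]
eef_rot: [0.996, -0.092, -0.001, 0.0]
contact_force: [1.0, 0.9, 0.5]
opening: 0.01
t6 handle local mm [31.06 -1.93] yaw 0.4 284
t6 +y [21, 46, 66, 59, 37, 16, 7]
t6 -y [4, 3, 2, 3, 3, 3, 3]
t6 -x [6, 9, 21, 44, 50, 34, 11]
t7 handle local mm [30.82  1.34] yaw -0.34 282
t7 +y [6, 6, 6, 6, 5, 4, 5]
t7 -y [5, 8, 23, 44, 48, 35, 16]
t7 -x [6, 8, 19, 39, 43, 26, 7]
key [ 0.4423 -0.073   0.072 ] 58
clk 45.65 tcp [ 0.4103 -0.2247  0.2117] toolx [ 0.984 -0.178 -0.   ] tooly [-0.178 -0.984 -0.   ] z [-0.  0. -1.] open 0.006 F [ 0.1 -0.1 -0.7]
shift [ 0.0045 -0.155   0.0917]
rotvec [2.0000e-04 5.0000e-04 1.5679e+00]
```

The hood now sits within about 1.3 mm and 0.3° of the outline, an even fit. Next the start key, with jaws shut and turned 90° so the gripper body stays clear of the hood.

```bash
python3 -m pendant '[[[0,0,0.14],[0,-0.015,0],0],[[0,0,0.28],[0,-0.03,0],0],[[0,0,0.42],[0.001,-0.045,0],0],[[0,0,0.56],[0.001,-0.06,0],0],[[0,0,0.7],[0.002,-0.075,0],0],[[0,0,0.84],[0.002,-0.09,0],0],[[0,0,0.98],[0.003,-0.105,0],0],[[0,0,1.12],[0.003,-0.12,0],0],[[0,0,1.26],[0.004,-0.14,0],0],[[0,0,1.4],[0.0045,-0.155,0],0]]';python3 -m pendant '[[[0,0,0.1],[0,0,0.02],0],[[0,0,0.168],[0,0,0.05],0],[[0,0,0.168],[0,0,0.085],0],[[0,0,0.168],[0,0,0.085],0],[[0,0,0.168],[0,0,0.085],0],[[0,0,0.168],[0,0,0.085],0]]'; python3 - <<'E'
from h import *
rel([.4418,-.0732,.080],np.radians(-100.1))
E
```

```text
clock: 46.65
tool_pos: [0.4426, -0.0709, 0.2116]
eef_rot: [-0.703, 0.711, 0.0, 0.0]
contact_force: [0.0, -0.0, 0.1]
opening: 0.008
clock: 47.25
tool_pos: [0.4426, -0.0737, 0.1278]
eef_rot: [-0.642, 0.767, -0.0, 0.0]
contact_force: [1.2, 0.7, 0.1]
opening: 0.005
clk 47.25 tcp [ 0.4426 -0.0737  0.1278] toolx [-0.176 -0.984  0.   ] tooly [-0.984  0.176 -0.001] z [ 0.001 -0.    -1.   ] open 0.005 F [1.2 0.7 0.1]
shift [-0.0003  0.001   0.0478]
rotvec [-0.001  -0.0002 -0.0007]
```

```bash
python3 -m pendant '[[[0,0,0],[0,0.001,0.025],0],[[0,0,0],[0,0.001,0.044],0],[[0,0,0],[0,0.001,0.049],0],[[0,0,0],[0,0.001,0.053],0],[[0,0,0],[0,0.001,0.055],0],[[0,0,0],[0,0.001,0.055],0],[[0,0,0],[0,0.001,0.055],0],[[0,0,0],[0,0.001,0.055],0]]'; python3 -c "
from h import *
snap('side','s14');rel()"
```

```text
clock: 48.05
tool_pos: [0.4414, -0.0739, 0.0741]
eef_rot: [-0.642, 0.767, -0.001, 0.001]
contact_force: [-2.0, 1.8, 19.6]
opening: 0.007
clk 48.1 tcp [ 0.4414 -0.0739  0.0741] toolx [-0.177 -0.984  0.   ] tooly [-0.984  0.177 -0.002] z [ 0.002 -0.    -1.   ] open 0.006 F [-2.8  1.4 19.1]
```

The key bottomed: 19 N at exactly 6 mm of travel. Rise and clear, then run the final checks.

```bash
python3 -m pendant '[[[0,0,0],[0,0,-0.02],0],[[0,0,0],[0,0,-0.06],0],[[0,0,0],[0,0,-0.1],0],[[0,0,0],[0,0,-0.14],0],[[0,0,0],[0.05,0,-0.14],0],[[0,0,0],[0.1,0,-0.14],0],[[0,0,0],[0.15,0,-0.14],0],[[0,0,0],[0.19,0,-0.14],0],[[0,0,0],[0.19,0,-0.14],0],[[0,0,0],[0.19,0,-0.14],0]]'; python3 - <<'E'
from chk import *
rel();snap('top','t8');snap('side','s15');handle('t8');yl('t8')
a,b=im('t3'),im('t8')
# caps in tray: red blobs
I=b;m=((I[...,0]>130)&(I[...,1]<90)&(I[...,2]<90)).astype(np.uint8);m[:,:150]=0;m[:,215:]=0;m[:180]=0;m[280:]=0
n,l,s,c=cv2.connectedComponentsWithStats(m)
Rt=Ro.from_euler('z',10.54,degrees=True).as_matrix()[:2,:2]
for j in range(1,n):
    if s[j,4]>20:print('cap',s[j,4],((px2w('t8',[c[j]],.02)[0,:2]-[.4687,.3869])@Rt*1e3).round(1))
# bystanders vs t0
d=np.abs(im('t0')-b).sum(2)
for n,(x,y) in dict(vialA=(241,281),vialB=(414,278),box=(276,107),box2=(371,104),beaker=(232,117),reag=(421,118),d1=(277,286),d2=(379,287),d3=(423,214),d4=(325,111)).items():
    print(n,(d[y-14:y+14,x-14:x+14]>80).sum(),end='; ')
E
```

```text
clock: 49.1
tool_pos: [0.4067, -0.2619, 0.2126]
eef_rot: [-0.64, 0.768, -0.0, -0.0]
contact_force: [0.2, 0.0, 0.8]
opening: 0.005
clk 49.1 tcp [ 0.4067 -0.2619  0.2126] toolx [-0.18  -0.984  0.001] tooly [-0.984  0.18   0.   ] z [-0.    -0.001 -1.   ] open 0.005 F [0.2 0.  0.8]
t8 handle local mm [30.79  1.18] yaw -0.25 281
t8 +y [6, 6, 6, 6, 5, 4, 5]
t8 -y [4, 8, 23, 44, 48, 34, 15]
t8 -x [6, 9, 19, 39, 43, 26, 7]
cap 136 [55.2 -2.7]
cap 138 [-2.6 -1.6]
cap 138 [-58.2  -2.9]
vialA 0; vialB 14; box 0; box2 0; beaker 0; reag 0; d1 0; d2 0; d3 0; d4 0;
```

```bash
python3 - <<'E'
from chk import *
for f in ('t7','s13','s12','s14'):
    z='t0' if f[0]=='t' else 's0';x,y=(414,278) if f[0]=='t' else (278,306)
    print(f,(np.abs(im(z)-im(f)).sum(2)[y-14:y+14,x-10:x+10]>80).sum())
r.finish_job()
E
```

```text
t7 116
s13 0
s12 0
s14 0
the job is handed in; nothing more can be done
```

The job is done and handed in, at about 49 s of the 210 s allowed. Whether it passes was not reported.

- **Caps:** all three are off and stand in separate tray pockets, each within about 3 mm of the pocket centre.
- **Filters:** all three were present. Each was turned by its pin, and the brass bars came in about 5 mm. The pins read within 2° of square (−0.5°, 0.3° and −1.8°).
- **Hood:** it first landed about 3 mm toward −y, apparently from a slip in the grip. I regrasped it and set it down again. It ended about 1.2 mm toward +y and 0.3° off the outline by the top camera, at the height for flush on the deck. I did not see the interlock pin itself under the flange, so that it is held down is inferred from the hood's position and height.
- **Start key:** pressed last, with 19 N, at the height for its full 6 mm of travel.

**Checks that disagreed:**
- The side camera read y about 4 mm higher than the top camera, so I used the top camera and checked it against the gripper.
- One vial (`vial_b`) showed changed pixels in two late top views. The arm was over it, and the side views from before the last move away showed it unmoved. All the other bystanders and the look-alikes were unchanged.

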